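# Lock the indexing turntable and load the reducer tray

### The arm

A 6-joint arm with a two-finger parallel gripper is mounted at the origin on the work surface. World frame = base frame: x ahead of the robot, y to its left, z up, the work surface at z = 0. Lengths are in m, angles in rad, forces in N, time in s.
With the tool pointing down it reaches from about 0.35 to 0.775 m from the base axis. Payload 5.5 kg.
Tool frame: the origin (TCP) lies between the finger pads; the fingertips stand env.nose_length ahead of it and the grasp point (between the pads) lies 8 mm behind it (env.nose_length is the distance from the TCP to the fingertips, in m); z points along the fingers, y is the direction in which the jaws open and shut (so a half turn about z gives the same grasp; the last joint's range is limited). The gripper opens to 85 mm and grips with 20 to 120 N. Pads are 22 mm wide; open, the fingers measure 114 mm over their backs; the gripper's body (76 mm by 85 mm) begins 54 mm behind the grasp point. The pads swing forward as they close: fully open they stand 13 mm farther back than shut.
Start: joints at [0.983, 0.313, 0.046, 1.304, 0, 1.431], TCP at [0.249, 0.518, 0.218] pointing down, gripper open.
Joint ranges: [-2.76, 2.76], [-0.86, 1.69], [-1.03, 1.26], [-2.2, 2.34], [-1.47, 1.5], [-3.14, 3.14]. Speed limits (rad/s): [2.57, 2.57, 3.14, 3.14, 3.14, 3.14].

### API

Orientations are given as a unit quaternion [w, x, y, z].
In Python, from workcell import env gives the robot as it stands. The module is installed in compiled form; this text tells all that it offers.
- The arm moves only by the shell command python3 -m creep 'ROWS' [FORCE]. ROWS is a JSON object of lists of equal length, an entry for each row: "hand": the finger opening in mm, from 0 to 85.4; "delta_pos": the shift along the tool's x, y, z scaled (see below), a list of three; "turn": the turn about the tool's z scaled (see below). In form: {"hand": [hand, ...], "delta_pos": [[dx, dy, dz], ...], "turn": [turn, ...]}. A call has exactly 5 rows; each row shifts and turns the commanded pose from where the row before left it, along the tool's axes as they then stand; what a row does not reach is not made up. The controller multiplies each number of a shift by 0.8 m and each number of a turn by 5 degrees. A row lasts 1/12 s, in which the tool goes at most 41.7 mm and 7.16 degrees, less where a joint would pass 70% of its speed; a pose out of reach is approached as far as the arm can. A call with a number of a shift or a turn outside -1 to 1 is refused whole. A call with a gripper value outside its range is refused whole. The fingers move at their own pace and stop on an object; FORCE is the grip in N (left out, the last holds). Time passes only in rows, so rows that do not move let the fingers close, or fill a call up. It gives the time, the measured TCP pose, the force and the opening at its end, in the units of the state.
- env.get_state(): the state, without advancing time (a new reading comes with each control period).
- env.read_camera(name): name is "scene" or "top" or "wrist"; returns a dict with "pixels" (400x640x3 uint8, red, green, blue), "depth" (400x640 float32, m along the optical axis (not along the pixel's ray), 0 where there is no reading), "fx", "fy", "cx", "cy" (pixels), "origin" and "orientation" of the camera in the world. Camera axes: x right, y down, z forward; pixel columns grow to the right and rows downward; lengths in m; the calibration is good to about 2 mm. The wrist camera is an equidistant fisheye: a pixel r from the principal point sees the ray r / f radians off the axis. A picture is of the moment at which its call begins.
- env.hand_in(): hands the job in, once; it reports no verdict.
Trained networks look in the newest picture that a camera, given by its name, has taken for a name from the list of things; names that differ only in an ending like _2 or _b are one class to them, and where a whole thing is asked for, a point or a joint stands for the part that bears it (a point fixed in the world has none). Each returns a list of dicts, best first, with "score" (0 to 1); they miss things now and then, are a little off and sometimes report something else, mostly with a low value. They report only what shows in the picture. A call takes as long as a camera call. They do not tell look-alikes from the thing itself.
- env.find_in(camera, target): "location" ([row, column] in pixels, amid what is visible of it).
- env.pinpoint(camera, target): "location" ([row, column] in pixels: a listed point, or the origin of a listed thing).
The state is a dict: "clock": time; "joint_pos": joint angles; "qvel": joint speeds; "tau": joint torques, N m; "tcp_pos": TCP position; "orientation": TCP orientation; "wrist_force": force on the tool from outside, world axes, zero at the start; "ft_torque": the same for the moment, N m; "finger_gap": finger opening in m.
Only numpy, scipy, OpenCV 4.12 (cv2) and the standard library are available. Lean on these libraries where they do the work, as an engineer would, in place of code of your own. Each camera call takes 0.05 s, during which the arm holds its last target.

### The job

Get the indexing turntable ready for the next welding batch: swing it round by its red post until the hole in its yellow lug is over the hole in the base's yellow lug, then take the orange-handled index pin out of its parking block and push it fully home through both holes. Once it is pinned, and not before, stand every steel pipe reducer upright, wide end down, in the green tray, one to a cell, flat on the floor of the tray. Do not disturb the hammer, tin, brush and angle block.

Things in the scene. Friction and masses are not known exactly. Their poses are not given: they have to be found in the camera images.
- base_hole (a point): centre of the mouth of the hole in the yellow lug of the fixed, blue turntable base. The lug (60 x 50 mm, 33 mm thick) sticks out 165 mm from the turntable axis (hole centre); its top, where this point lies, is 45 mm above the table. Through hole, 24 mm across, z up. The base is bolted to the table.
- plate_hole (a point): centre of the upper mouth of the hole in the yellow lug (50 x 50 mm, 14 mm thick) of the turning plate, 165 mm from the axis and 62 mm above the table. Through hole, 24 mm across. It passes 3 mm above the base lug, and is exactly over the base hole when joint turntable is 0.
- turntable (a joint): angle of the turning plate (rad, counter-clockwise from above); 0 = holes in line. Starts at 0.5 to 1.2, range -0.6 to 1.5, no stop at 0. Friction (about 0.35 N m, 2 to 3 N at the post) keeps it where it is left. The plate is a 270 mm aluminium disc, 14 mm thick; a yellow lug, a red post and a green divided tray are fixed on it.
- post_top (a point): top centre of the upright red turning post near the plate's rim: round, 24 mm across, its red grip reaching from 90 mm to 160 mm above the table (this point), 160 mm from the axis. Take it from above and swing it round to turn the plate.
- tray_floor (a point): middle of the inner floor of the green tray, on the turntable's axis, 66 mm above the table; x along the tray's long side, z up; turns with the plate. Tray 220 x 148 mm outside; walls and dividers 4 mm thick, reaching 42 mm above the floor (108 mm above the table). 3 cells along x by 2 along y, each 68 mm square, pitch 72 mm.
- holder: grey parking block, 80 x 80 x 50 mm high, fixed to the table, with an upright 24 mm hole in its middle in which the pin is parked at the start; origin at the centre of its underside.
- pin: index pin, 100 mm long, 0.25 kg, upright; origin at its lower tip, z up along it. Steel shank 20 mm across, 0 to 45 mm, the lowest 12 mm tapering to 10 mm; collar 38 mm across, 45 to 52 mm; round orange grip 26 mm across, 52 to 100 mm. Parked, its tip is 5 mm above the table (collar on the block); pushed home, its collar rests on the plate's lug, tip 17 mm above the table.
- cell0 (a point): centre of the floor of tray cell 0 (68 mm square, 66 mm above the table; turns with the plate)
- cell1 (a point): centre of the floor of tray cell 1 (68 mm square, 66 mm above the table; turns with the plate)
- cell2 (a point): centre of the floor of tray cell 2 (68 mm square, 66 mm above the table; turns with the plate)
- cell3 (a point): centre of the floor of tray cell 3 (68 mm square, 66 mm above the table; turns with the plate)
- cell4 (a point): centre of the floor of tray cell 4 (68 mm square, 66 mm above the table; turns with the plate)
- cell5 (a point): centre of the floor of tray cell 5 (68 mm square, 66 mm above the table; turns with the plate)
- reducer1: steel pipe reducer standing upright on the table, wide end down, 85 mm high, about 0.6 kg, bottom-heavy: round body 58 mm across up to 40 mm, round neck 38 mm across above (a small 5 mm slope between); origin at the centre of its underside, z up. Four to six are present; absent ones read None from the start.
- reducer2: steel pipe reducer standing upright on the table, wide end down, 85 mm high, about 0.6 kg, bottom-heavy: round body 58 mm across up to 40 mm, round neck 38 mm across above (a small 5 mm slope between); origin at the centre of its underside, z up. Four to six are present; absent ones read None from the start.
- reducer3: steel pipe reducer standing upright on the table, wide end down, 85 mm high, about 0.6 kg, bottom-heavy: round body 58 mm across up to 40 mm, round neck 38 mm across above (a small 5 mm slope between); origin at the centre of its underside, z up. Four to six are present; absent ones read None from the start.
- reducer4: steel pipe reducer standing upright on the table, wide end down, 85 mm high, about 0.6 kg, bottom-heavy: round body 58 mm across up to 40 mm, round neck 38 mm across above (a small 5 mm slope between); origin at the centre of its underside, z up. Four to six are present; absent ones read None from the start.
- reducer5: steel pipe reducer standing upright on the table, wide end down, 85 mm high, about 0.6 kg, bottom-heavy: round body 58 mm across up to 40 mm, round neck 38 mm across above (a small 5 mm slope between); origin at the centre of its underside, z up. Four to six are present; absent ones read None from the start.
- reducer6: steel pipe reducer standing upright on the table, wide end down, 85 mm high, about 0.6 kg, bottom-heavy: round body 58 mm across up to 40 mm, round neck 38 mm across above (a small 5 mm slope between); origin at the centre of its underside, z up. Four to six are present; absent ones read None from the start.
- hammer: hammer lying on the table beyond the turntable, 260 mm long; leave it alone
- tin: open red tin, 110 x 80 x 55 mm; origin under its centre; leave it alone
- brush: brush lying on the table, 200 mm long; leave it alone
- square: steel angle block, foot 120 x 50 x 12 mm and an upright plate 142 mm high; origin under its foot's centre; leave it alone
Mind the look-alikes: they are no part of the job. What is shaped like the pin but purple is not meant. Leave any black look-alike of the reducer3 alone.

How it is judged:
By the outcome, as a careful person would: the job done as asked, in the order asked, and still so for the second after the job is handed in, with the robot touching nothing.
Of reducer1, reducer2, reducer3, reducer4, reducer5, reducer6 only 4 to 6 are there at a start; the rules pass over those that are not, and their reading is None.
At some moment in a run one of reducer1, reducer2, reducer3, reducer4, reducer5, reducer6 may be knocked a few centimetres aside while the robot is not near it.
It also fails if it takes over 192 s, if anything falls off the work surface, if the arm or the gripper's body presses on something with over 40 N, if the wrist force passes 120 N, or if a joint passes its speed limit or range.

## Working session

There is one attempt and no reset: what is moved stays moved. The work goes in short steps, Python scripts to look and compute and a shell command to move; the robot and the scene stay as the last step left them, time stands still between calls to the robot, and variables do not carry over. Pictures are saved under pics/ and viewed, and the job is handed in when it is done.

```bash
mkdir -p pics; cat > h.py <<'E'
import numpy as np, cv2
from workcell import env
from scipy.spatial.transform import Rotation as R
def rot(q): return R.from_quat([q[1],q[2],q[3],q[0]])
def save(c,name):
    im=env.read_camera(c); cv2.imwrite('pics/'+name,im['pixels'][:,:,::-1]); return im
def w(im,r,c,fish=False,d=None):
    ri,ci=int(round(r)),int(round(c))
    if d is None: d=float(im['depth'][ri,ci])
    x=(c-im['cx'])/im['fx']; y=(r-im['cy'])/im['fy']
    if fish:
        t=np.hypot(x,y); s=np.tan(t)/t if t>1e-9 else 1; x*=s;y*=s
    return np.array(im['origin'])+rot(im['orientation']).apply(np.array([x,y,1])*d)
def wz(im,r,c,z,fish=False):
    a=w(im,r,c,fish,d=1.0); o=np.array(im['origin']); v=a-o
    return o+v*(z-o[2])/v[2]
E
python3 - <<'E'
from h import *
for c in('scene','top','wrist'):
    im=save(c,c+'0.png'); print(c,im['fx'],im['cx'],im['cy'],im['origin'],im['orientation'])
s=env.get_state();print(s,env.nose_length)
Z={'base_hole':.045,'plate_hole':.062,'post_top':.16,'tray_floor':.066,'cell0':.066,'cell1':.066,'cell2':.066,'cell3':.066,'cell4':.066,'cell5':.066,'pin':.005,'holder':0,'reducer1':0,'hammer':0,'tin':0,'brush':0,'square':0}
for c in('top','scene'):
    im=env.read_camera(c)
    for k,z in Z.items():
        for d in env.pinpoint(c,k)[:8]:
            r,cc=d['location']
            print(c,k,round(d['score'],2),np.round([r,cc]),np.round(wz(im,r,cc,z),3))
E
```

```text
scene 437.1369909156474 329.39280032719904 195.5360358023075 [1.1183132  0.75444368 0.88613506] [-0.13850275  0.3094395   0.84617603 -0.41115728]
top 506.4171998995514 318.59616223415145 196.47817874773773 [0.3330008  0.0032218  1.83871075] [-0.04702004  0.70608351 -0.70520923  0.04376222]
wrist 309.70691628693146 317.2666775923156 198.67999301746477 [0.18597705 0.54863271 0.37263319] [0.11835046 0.83789937 0.52777177 0.07331287]
{'clock': 0.15, 'joint_pos': array([9.83403016e-01, 3.13825019e-01, 4.52326821e-02, 1.30362168e+00,
       3.45723746e-05, 1.43117347e+00]), 'qvel': array([-8.92520338e-04, -2.75469094e-03,  3.62604370e-03,  7.34547688e-05,
       -1.40367635e-05, -1.41549546e-03]), 'tau': array([ 2.45243878e-03, -4.81065238e+01,  2.98816466e+01,  1.38816662e-02,
       -1.25028678e-04,  5.48000472e-06]), 'tcp_pos': array([0.24873009, 0.51796167, 0.21751241]), 'orientation': array([-2.68189750e-04,  2.22019504e-01,  9.75041967e-01, -6.56378350e-04]), 'wrist_force': array([-0.26844495,  0.32166705, -0.14701612]), 'ft_torque': array([-0.02190846,  0.01656665,  0.04642479]), 'f
[... 4942 characters left out ...]
.412 0.374 0.   ]
scene holder 0.3 [163. 226.] [ 0.586 -0.501  0.   ]
scene reducer1 0.77 [180. 264.] [ 0.539 -0.327 -0.   ]
scene reducer1 0.76 [192. 238.] [ 0.639 -0.328  0.   ]
scene reducer1 0.72 [194. 284.] [ 0.529 -0.218  0.   ]
scene reducer1 0.69 [184. 313.] [ 0.425 -0.195  0.   ]
scene reducer1 0.59 [211. 254.] [ 0.653 -0.207  0.   ]
scene reducer1 0.58 [168. 284.] [ 0.445 -0.337  0.   ]
scene hammer 0.62 [235. 226.] [ 0.771 -0.168  0.   ]
scene tin 0.87 [355. 476.] [0.541 0.537 0.   ]
scene tin 0.42 [213. 255.] [ 0.655 -0.197  0.   ]
scene brush 0.79 [160. 225.] [ 0.58 -0.52  0.  ]
scene brush 0.53 [212. 255.] [ 0.652 -0.199  0.   ]
scene square 0.79 [355. 397.] [0.673 0.424 0.   ]
```

View pics/top0.png

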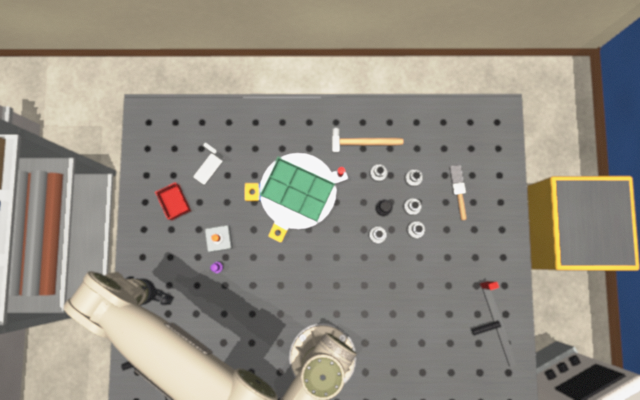

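View pics/scene0.png

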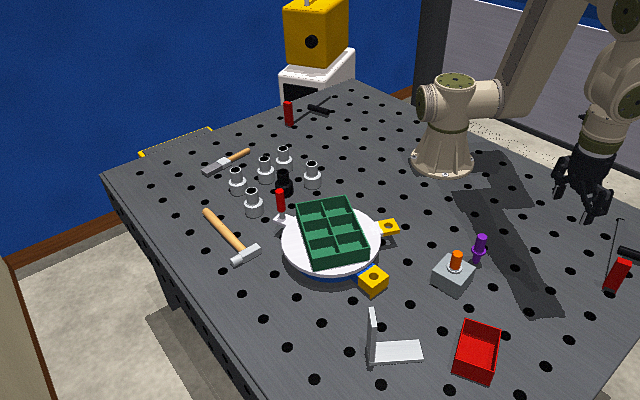

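View pics/wrist0.png

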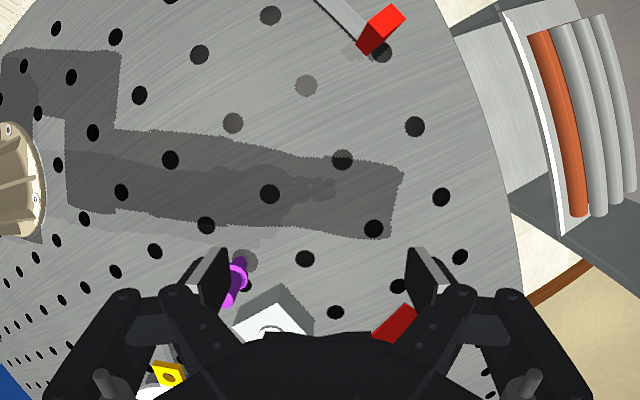

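Top view: the green tray is at about (190,298), the red post at (170,341), the plate lug at (232,278) and the base lug at (191,252). The orange pin in the grey block is at (238,216) and the purple pin at (267,217). There are five steel reducers, at (172,379), (177,415), (206,414), (229,417) and (234,378), plus a black one at (207,384). Next I'll hover over the turntable with the wrist camera.

```bash
R='x'; python3 -m creep '{"hand":[85,85,85,85,85],"delta_pos":[[-0.035,-0.022,-0.02],[-0.035,-0.022,-0.02],[-0.035,-0.022,-0.02],[-0.035,-0.022,-0.02],[-0.035,-0.022,-0.02]],"turn":[0,0,0,0,0]}'
python3 -m creep '{"hand":[85,85,85,85,85],"delta_pos":[[-0.035,-0.022,-0.015],[-0.035,-0.022,-0.015],[-0.035,-0.022,-0.015],[-0.035,-0.022,-0.015],[-0.035,-0.022,-0.015]],"turn":[0,0,0,0,0]}'
python3 -m creep '{"hand":[85,85,85,85,85],"delta_pos":[[-0.035,-0.022,0],[-0.035,-0.022,0],[-0.035,-0.022,0],[-0.035,-0.022,0],[0,0,0]],"turn":[0,0,0,0,0]}'
python3 - <<'E'
from h import *
im=save('wrist','wrist1.png'); print(im['origin'],np.round(rot(im['orientation']).as_matrix(),3))
for k,z in {'base_hole':.045,'plate_hole':.062,'post_top':.16,'tray_floor':.066,'cell0':.066,'pin':.005,'reducer1':0}.items():
    for d in env.pinpoint('wrist',k)[:6]:
        r,c=d['location']; print(k,round(d['score'],2),np.round([r,c]),np.round(wz(im,r,c,z,True),4), np.round(w(im,r,c,True),3))
s=env.get_state();print(s['clock'],s['tcp_pos'],s['orientation'],s['joint_pos'])
E
```

```text
clock: 2.37
tcp_pos: [0.3375, 0.3771, 0.299]
orientation: [0.0, 0.222, 0.975, 0.0]
wrist_force: [0.9, 0.1, -0.2]
finger_gap: 0.0853
clock: 2.78
tcp_pos: [0.4257, 0.237, 0.3591]
orientation: [0.0, 0.222, 0.975, 0.0]
wrist_force: [0.7, 0.5, -0.9]
finger_gap: 0.0847
clock: 3.2
tcp_pos: [0.4984, 0.1222, 0.3574]
orientation: [0.0, 0.225, 0.974, -0.001]
wrist_force: [-0.4, 0.6, -0.4]
finger_gap: 0.0849
[0.43564205 0.15330148 0.51252704] [[ 0.437  0.864  0.249]
 [ 0.899 -0.42  -0.123]
 [-0.002  0.277 -0.961]]
base_hole 0.86 [171. 415.] [0.5833 0.2537 0.045 ] [0.594 0.261 0.013]
plate_hole 0.85 [107. 320.] [0.4309 0.1592 0.062 ] [0.43 0.16 0.  ]
plate_hole 0.56 [197. 150.] [ 0.427  -0.1546  0.062 ] [ 0.427 -0.17   0.039]
post_top 0.79 [316. 248.] [ 0.6416 -0.0587  0.16  ] [ 0.642 -0.059  0.16 ]
post_top 0.16 [196. 153.] [ 0.4297 -0.0826  0.16  ] [ 0.428 -0.166  0.035]
tray_floor 0.69 [220. 324.] [0.5868 0.0906 0.066 ] [0.585 0.091 0.07 ]
tray_floor 0.47 [196. 154.] [ 0.4292 -0.1452  0.066 ] [ 0.429 -0.168  0.032]
cell0 0.98 [198. 320.] [0.5517 0.1009 0.066 ] [0.552 0.101 0.064]
cell0 0.95 [2
[... 236 characters left out ...]
 0.038 0.066]
cell0 0.78 [242. 319.] [0.6167 0.0676 0.066 ] [0.618 0.067 0.064]
pin 0.97 [ 51. 431.] [0.4179 0.373  0.005 ] [0.42  0.352 0.054]
pin 0.26 [176. 499.] [0.6761 0.4163 0.005 ] [0.673 0.413 0.012]
reducer1 0.93 [195. 152.] [ 0.4243 -0.1905  0.    ] [ 0.425 -0.167  0.035]
reducer1 0.84 [245. 167.] [ 0.5243 -0.2219  0.    ] [ 0.518 -0.194  0.038]
reducer1 0.67 [234. 113.] [ 0.4496 -0.3365  0.    ] [ 0.449 -0.304  0.034]
reducer1 0.6 [262. 134.] [ 0.5231 -0.3248  0.    ] [ 0.518 -0.298  0.029]
3.6 [0.4951461  0.127494   0.35848216] [2.01034815e-04 2.21131837e-01 9.75243893e-01 1.41613106e-04] [9.48139112e-02 1.89096102e-01 2.23921991e-01 1.60515178e+00
 1.43411263e-04 5.40763732e-01]
```

View pics/wrist1.png

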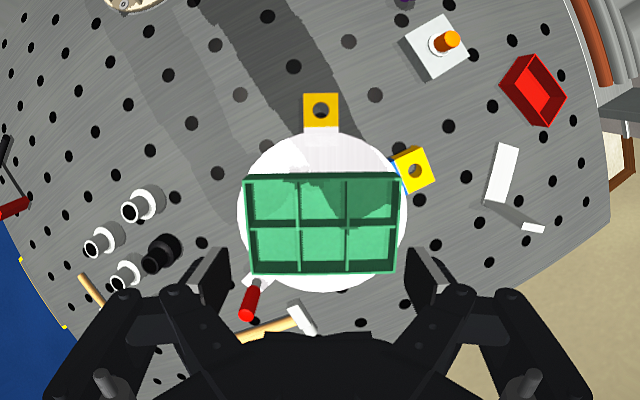

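```bash
cat > d.py <<'E'
# usage: d.py x y z yaw(deg) : print required tool-frame units to go (turn first, then shift)
import sys; from h import *
def go(t,yaw=None):
    s=env.get_state(); M=rot(s['orientation']).as_matrix(); y0=np.degrees(np.arctan2(M[1,1],M[0,1]))
    yy=y0 if yaw is None else yaw; a=np.radians(yy)
    dw=np.array(t)-s['tcp_pos']; X=np.array([-np.sin(a),np.cos(a),0]);Y=np.array([np.cos(a),np.sin(a),0])
    print('clk',round(s['clock'],2),'tcp',np.round(s['tcp_pos'],4),'yaw',round(y0,2),'tilt',np.round(M[:2,2],3),'F',np.round(s['wrist_force'],1),'gap',round(s['finger_gap'],4))
    print('turn units',round(-(yy-y0)/5,2),'shift units',np.round([dw@X/.8,dw@Y/.8,-dw[2]/.8],4))
if __name__=='__main__':
    v=[float(x) for x in sys.argv[1:]]; go(v[:3],v[3] if len(v)>3 else None)
E
python3 -m creep '{"hand":[85,85,85,85,85],"delta_pos":[[0,0,0],[0,0,0],[0,0,0],[0,0,0],[0,0,0]],"turn":[0.95,0.95,0.95,0.95,0.95]}'
python3 -m creep '{"hand":[85,85,85,85,85],"delta_pos":[[0,0,0],[0,0,0],[0,0,0],[0,0,0],[-0.04,0.012,0.026]],"turn":[0.95,0.95,0.95,0.95,0]}'
python3 -m creep '{"hand":[85,85,85,85,85],"delta_pos":[[-0.04,0.012,0.026],[-0.04,0.012,0.026],[-0.04,0.012,0.026],[-0.04,0.012,0.026],[-0.04,0.012,0.026]],"turn":[0,0,0,0,0]}'
python3 -m creep '{"hand":[85,85,85,85,85],"delta_pos":[[-0.04,0.012,0.026],[0,0,0],[0,0,0],[0,0,0],[0,0,0]],"turn":[0,0,0,0,0]}'
python3 - <<'E'
from h import *
im=save('wrist','wrist2.png')
for k,z in {'base_hole':.045,'plate_hole':.062,'post_top':.16,'cell0':.066}.items():
    for d in env.pinpoint('wrist',k)[:6]:
        r,c=d['location']; print(k,round(d['score'],2),np.round([r,c]),np.round(wz(im,r,c,z,True),4), np.round(w(im,r,c,True),3))
E
python3 d.py .6415 -.059 .135 21.7
```

```text
clock: 4.02
tcp_pos: [0.4952, 0.1274, 0.3584]
orientation: [0.0, 0.419, 0.908, 0.0]
wrist_force: [1.0, -0.6, 0.2]
finger_gap: 0.0848
clock: 4.43
tcp_pos: [0.5153, 0.1042, 0.3421]
orientation: [0.002, 0.561, 0.828, 0.003]
wrist_force: [-0.4, 0.2, 1.0]
finger_gap: 0.0846
clock: 4.85
tcp_pos: [0.6206, -0.0311, 0.2327]
orientation: [0.0, 0.561, 0.828, 0.0]
wrist_force: [0.4, 0.7, 0.0]
finger_gap: 0.0854
clock: 5.27
tcp_pos: [0.6405, -0.0557, 0.214]
orientation: [0.001, 0.561, 0.827, 0.0]
wrist_force: [-0.6, 0.5, 0.7]
finger_gap: 0.0851
plate_hole 0.68 [275. 290.] [ 0.6519 -0.168   0.062 ] [ 0.654 -0.179  0.044]
post_top 0.69 [221. 312.] [ 0.6397 -0.0634  0.16  ] [ 0.64  -0.063  0.16 ]
cell0 0.97 [ 56. 345.] [0.6193 0.0717 0.066 ] [0.619 0.072 0.065]
cell0 0.76 [  8. 294.] [0.5544 0.1    0.066 ] [0.554 0.101 0.064]
cell0 0.67 [272. 286.] [ 0.6464 -0.1631  0.066 ] [ 0.649 -0.177  0.041]
cell0 0.57 [105. 289.] [0.5867 0.006  0.066 ] [0.587 0.006 0.066]
cell0 0.57 [ 11. 397.] [0.6492 0.1385 0.066 ] [0.649 0.139 0.064]
cell0 0.57 [ 51. 242.] [0.5227 0.0409 0.066 ] [0.523 0.041 0.067]
clk 5.52 tcp [ 0.6406 -0.0562  0.2139] yaw 21.67 tilt [ 0.002 -0.   ] F [ 0.7  0.1 -0.6] gap 0.0849
turn units -0.01 shift units [-0.0037 -0.0003  0.0986]
```

View pics/wrist2.png

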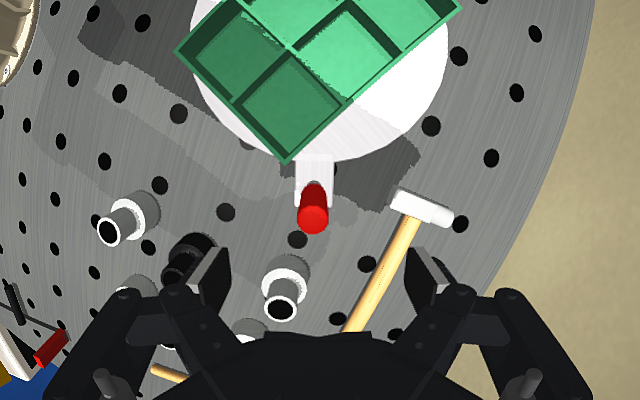

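The red post is centred between the jaws, at about (312,217) in the picture. The measured post is (0.640, -0.062). I'll descend and grip.

```bash
python3 -m creep '{"hand":[85,85,85,85,85],"delta_pos":[[-0.007,0,0.02],[0,0,0.02],[0,0,0.02],[0,0,0.02],[0,0,0.018]],"turn":[0,0,0,0,0]}'
python3 -m creep '{"hand":[20,20,20,20,20],"delta_pos":[[0,0,0],[0,0,0],[0,0,0],[0,0,0],[0,0,0]],"turn":[0,0,0,0,0]}' 60
python3 -m creep '{"hand":[20,20,20,20,20],"delta_pos":[[0,0,0],[0,0,0],[0,0,0],[0,0,0],[0,0,0]],"turn":[0,0,0,0,0]}'
python3 d.py .6415 -.062 .135 21.7
```

```text
clock: 5.93
tcp_pos: [0.6425, -0.0618, 0.1338]
orientation: [0.0, 0.562, 0.827, 0.0]
wrist_force: [0.7, -0.2, 0.1]
finger_gap: 0.085
clock: 6.35
tcp_pos: [0.6428, -0.0626, 0.1356]
orientation: [0.001, 0.562, 0.827, -0.0]
wrist_force: [-2.4, -0.6, 1.7]
finger_gap: 0.0248
clock: 6.77
tcp_pos: [0.6432, -0.0625, 0.136]
orientation: [0.001, 0.562, 0.827, 0.0]
wrist_force: [-1.2, 0.3, 5.5]
finger_gap: 0.0211
clk 6.77 tcp [ 0.6432 -0.0625  0.136 ] yaw 21.6 tilt [ 0.002 -0.001] F [-1.2  0.3  5.5] gap 0.0211
turn units -0.02 shift units [ 0.0014 -0.0017  0.0012]
```

```bash
python3 -m creep '{"hand":[20,20,20,20,20],"delta_pos":[[0.0005,-0.014,0],[0.0005,-0.014,0],[0.0005,-0.014,0],[0.0005,-0.014,0],[0.0005,-0.014,0]],"turn":[0.8,0.8,0.8,0.8,0.8]}'
python3 -m creep '{"hand":[20,20,20,20,20],"delta_pos":[[0.0005,-0.014,0],[0.0005,-0.014,0],[0.0005,-0.014,0],[0.0005,-0.014,0],[0.0005,-0.014,0]],"turn":[0.8,0.8,0.8,0.8,0.8]}'
python3 -m creep '{"hand":[20,20,20,20,20],"delta_pos":[[0.0005,-0.014,0],[0.0005,-0.014,0],[0.0005,-0.014,0],[0.0005,-0.014,0],[0.0005,-0.014,0]],"turn":[0.8,0.8,0.8,0.8,0.8]}'
python3 -m creep '{"hand":[20,20,20,20,20],"delta_pos":[[0,0,0],[0,0,0],[0,0,0],[0,0,0],[0,0,0]],"turn":[0,0,0,0,0]}'
python3 - <<'E'
from h import *
for cam in('wrist','scene','top'):
  im=save(cam,cam+'3.png'); f=cam=='wrist'
  for k,z in {'base_hole':.045,'plate_hole':.062,'cell0':.066}.items():
    P=[]
    for d in env.pinpoint(cam,k)[:6]:
        r,c=d['location']; print(cam,k,round(d['score'],2),np.round([r,c]),np.round(wz(im,r,c,z,f),4))
E
python3 d.py .475 -.029 .135
```

```text
clock: 7.18
tcp_pos: [0.5897, -0.0734, 0.1359]
orientation: [0.002, 0.698, 0.716, 0.002]
wrist_force: [2.1, 1.0, 4.8]
finger_gap: 0.0214
clock: 7.6
tcp_pos: [0.5345, -0.0654, 0.1359]
orientation: [0.002, 0.812, 0.584, 0.002]
wrist_force: [2.5, 1.1, 4.2]
finger_gap: 0.0215
clock: 8.02
tcp_pos: [0.4854, -0.039, 0.1359]
orientation: [0.002, 0.901, 0.434, 0.002]
wrist_force: [1.6, -0.5, 3.7]
finger_gap: 0.021
clock: 8.43
tcp_pos: [0.4845, -0.0383, 0.1359]
orientation: [0.0, 0.9, 0.436, 0.001]
wrist_force: [-2.4, 1.4, 9.6]
finger_gap: 0.0215
wrist base_hole 0.56 [365. 425.] [ 0.4581 -0.2772  0.045 ]
wrist cell0 0.87 [ 30. 214.] [0.5089 0.116  0.066 ]
wrist cell0 0.85 [ 28. 355.] [0.589 0.05  0.066]
wrist cell0 0.72 [ 96. 284.] [0.5168 0.0409 0.066 ]
scene base_hole 0.64 [278. 375.] [0.5822 0.259  0.045 ]
scene base_hole 0.57 [280. 454.] [0.4403 0.3908 0.045 ]
scene plate_hole 0.79 [265. 378.] [0.5591 0.2431 0.062 ]
scene plate_hole 0.6 [278. 454.] [0.4479 0.3931 0.062 ]
scene cell0 0.91 [219. 339.] [0.5224 0.0521 0.066 ]
scene cell0 0.91 [244. 304.] [0.6563 0.0664 0.066 ]
scene cell0 0.75 [254. 321.] [0.6462 0.1249 0.066 ]
scene cell0 0.6 [234. 319.] [0.6026 0.0628 0.066 ]
scene cell0 0.6 [229. 356.] [0.5137 0.114  0.066 ]
scene cell0 0.57 [179. 266.] [ 0.5726 -0.2465  0.066 ]
top base_hole 0.79 [192. 252.] [0.5788 0.2496 0.045 ]
top plate_hole 0.68 [195. 250.] [0.5676 0.2556 0.062 ]
top cell0 0.96 [190. 287.] [0.5836 0.1244 0.066 ]
top cell0 0.91 [170. 307.] [0.655  0.0533 0.066 ]
top cell0 0.77 [214. 289.] [0.498  0.1141 0.066 ]
top cell0 0.57 [205. 311.] [0.5324 0.0394 0.066 ]
top cell0 0.57 [174. 286.] [0.6431 0.1285 0.066 ]
top cell0 0.56 [190. 306.] [0.5836 0.0554 0.066 ]
clk 9.03 tcp [ 0.4846 -0.0384  0.1359] yaw -38.33 tilt [0.002 0.   ] F [-2.5  1.8  9. ] gap 0.0212
turn units -0.0 shift units [ 0.0018 -0.0166  0.0011]
```

View pics/scene3.png

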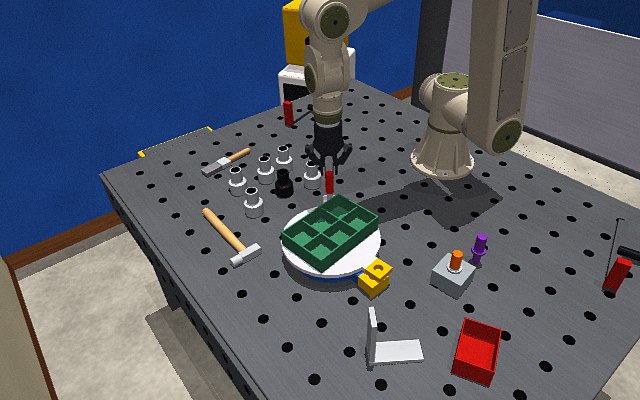

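View pics/wrist3.png

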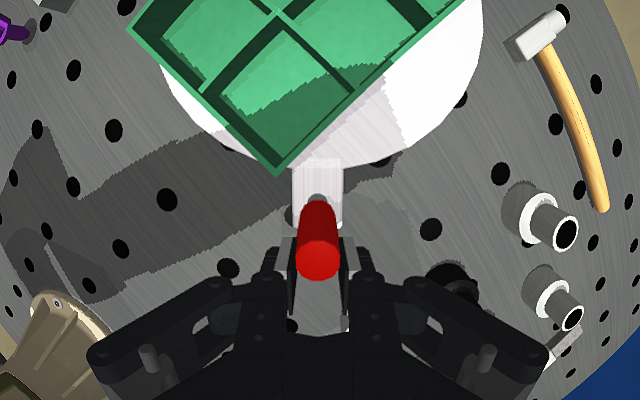

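```bash
python3 - <<'E'
import cv2
a=cv2.imread('pics/scene3.png')[245:305,345:405]; b=cv2.imread('pics/top3.png')[170:215,225:275]
import numpy as np
a=cv2.resize(a,(480,480),interpolation=2); b=cv2.resize(b,(300,270),interpolation=2)
o=np.zeros((480,780,3),'uint8'); o[:,:480]=a; o[:270,480:]=b; cv2.imwrite('pics/crop3.png',o)
E
```

```text
(no output)
```

View pics/crop3.png

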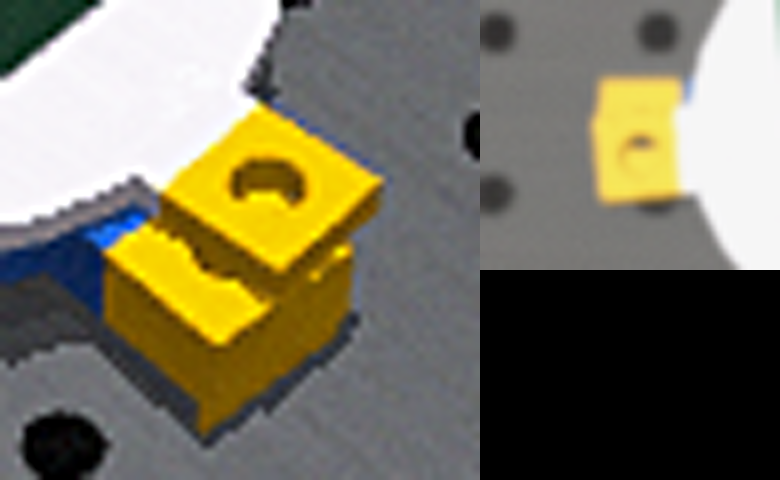

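```bash
python3 - <<'E'
from h import *
im=env.read_camera('scene')
ph=wz(im,267.4,378.1,.062)
a=cv2.imread('pics/scene0.png')
def hole(img,r,c,n=9):
    p=img[r-n:r+n+1,c-n:c+n+1].astype(float); print(p.sum(2).astype(int)[4:15,2:17])
hole(a,279,375)
cv2.imwrite('pics/crop0.png',cv2.resize(a[250:310,345:405],(480,480),interpolation=2))
print(ph)
for r,c in((278,374),(279,375),(280,374)): print(r,c,wz(im,r,c,.045))
E
```

```text
[[452 282 171 193 207 210 205 190 180 323 456 465 460 449 451]
 [458 136 193 189 208 220 212 199 182 160 293 479 467 457 457]
 [456 136 178 201 214 223 210 196 194 157 299 481 460 464 456]
 [464 257 178 198 207 208 209 194 177 180 378 474 457 459 459]
 [469 450 198 160 195 208 195 175 174 221 467 462 455 455 460]
 [453 469 472 359 269 165 176 171 364 482 472 456 459 461 475]
 [453 454 462 466 477 476 481 479 473 469 457 460 465 473 429]
 [452 451 454 449 455 459 457 459 453 458 456 471 479 337 178]
 [452 453 451 458 446 448 450 453 453 461 473 474 354 173 193]
 [467 462 457 458 447 448 452 455 463 471 334 179 178 193 205]
 [481 467 455 454 452 447 458 474 477 342 171 205 195 195 206]]
[0.56401642 0.24992781 0.062     ]
278 374 [0.58498658 0.25792408 0.045     ]
279 375 [0.58535391 0.26185057 0.045     ]
280 374 [0.58947292 0.26254128 0.045     ]
```

View pics/crop0.png

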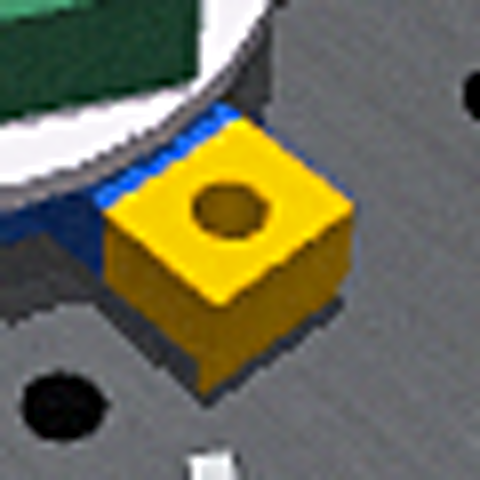

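```bash
python3 -m creep '{"hand":[20,20,20,20,20],"delta_pos":[[0.0003,-0.009,0],[0.0003,-0.009,0],[0,0,0],[0,0,0],[0,0,0]],"turn":[0.52,0.52,0,0,0]}'
python3 - <<'E'
from h import *
im=save('scene','scene4.png')
a=cv2.imread('pics/scene4.png')[245:305,345:405]
cv2.imwrite('pics/crop4.png',cv2.resize(a,(480,480),interpolation=2))
E
python3 d.py .475 -.029 .135
```

```text
clock: 9.5
tcp_pos: [0.4737, -0.0288, 0.1359]
orientation: [0.0, 0.919, 0.394, 0.001]
wrist_force: [-3.5, 1.6, 8.7]
finger_gap: 0.0212
clk 9.55 tcp [ 0.4737 -0.0289  0.1359] yaw -43.53 tilt [0.002 0.   ] F [-2.5  0.7  9. ] gap 0.021
turn units -0.0 shift units [0.001  0.0013 0.0011]
```

View pics/crop4.png

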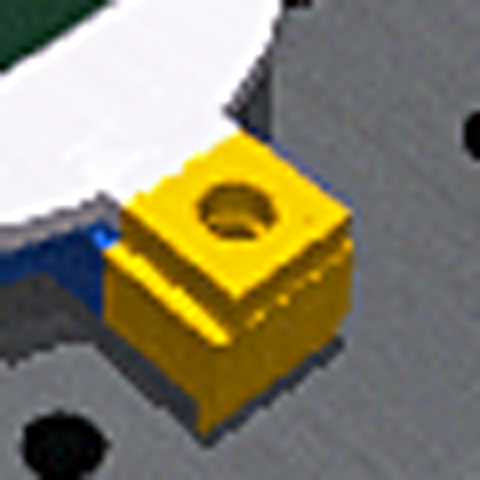

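The lug edges line up to about 1 mm. I'll release, rise, and look straight down the holes.

```bash
python3 -m creep '{"hand":[85,85,85,85,85],"delta_pos":[[0,0,0],[0,0,0],[0,0,0],[0,0,0],[0,0,0]],"turn":[0,0,0,0,0]}'
python3 -m creep '{"hand":[85,85,85,85,85],"delta_pos":[[0,0,-0.035],[0,0,-0.035],[0,0,-0.035],[0.033,-0.018,0],[0.033,-0.018,0]],"turn":[0,0,0,0,0]}'
python3 -m creep '{"hand":[85,85,85,85,85],"delta_pos":[[0.033,-0.018,0],[0.033,-0.018,0],[0.033,-0.018,0],[0.033,-0.018,0.02],[0.033,-0.018,0.02]],"turn":[0,0,0,0,0]}'
python3 -m creep '{"hand":[85,85,85,85,85],"delta_pos":[[0.033,-0.018,0.02],[0,0,0],[0,0,0],[0,0,0],[0,0,0]],"turn":[0,0,0,0,0]}'
python3 - <<'E'
from h import *
im=save('wrist','wrist5.png')
for k,z in {'base_hole':.045,'plate_hole':.062,'cell0':.066,'tray_floor':.066,'holder':0,'pin':.005}.items():
    for d in env.pinpoint('wrist',k)[:6]:
        r,c=d['location']; print(k,round(d['score'],2),np.round([r,c]),np.round(wz(im,r,c,z,True),4), np.round(w(im,r,c,True),3))
i2=save('scene','scene5.png'); print(im['origin'])
print(wz(i2,270.9,374.2,.062),wz(i2,275.9,373.4,.045))
E
python3 d.py .534 .203 .17
```

```text
clock: 9.97
tcp_pos: [0.473, -0.0291, 0.1341]
orientation: [-0.0, 0.919, 0.394, -0.0]
wrist_force: [0.3, 0.4, 0.2]
finger_gap: 0.0802
clock: 10.38
tcp_pos: [0.4903, 0.0284, 0.2204]
orientation: [0.001, 0.92, 0.392, 0.002]
wrist_force: [0.4, 0.1, -0.2]
finger_gap: 0.0849
clock: 10.8
tcp_pos: [0.5287, 0.1759, 0.1867]
orientation: [0.0, 0.919, 0.394, 0.001]
wrist_force: [0.3, -0.4, -0.7]
finger_gap: 0.0851
clock: 11.22
tcp_pos: [0.5355, 0.2025, 0.1708]
orientation: [0.0, 0.919, 0.393, 0.0]
wrist_force: [0.1, 0.3, 0.9]
finger_gap: 0.0847
base_hole 0.85 [112. 315.] [0.5829 0.2545 0.045 ] [0.583 0.255 0.   ]
base_hole 0.56 [310. 542.] [ 0.6459 -0.1445  0.045 ] [ 0.651 -0.177  0.022]
plate_hole 0.8 [114. 317.] [0.5828 0.2524 0.062 ] [ 0.582  0.252 -0.001]
cell0 0.84 [166. 467.] [0.6542 0.1265 0.066 ] [0.654 0.127 0.067]
cell0 0.81 [261. 455.] [0.5886 0.055  0.066 ] [0.589 0.055 0.065]
cell0 0.69 [273. 358.] [0.5092 0.1178 0.066 ] [0.509 0.117 0.065]
cell0 0.68 [311. 402.] [0.5125 0.0472 0.066 ] [0.512 0.047 0.066]
cell0 0.66 [218. 416.] [0.5862 0.1225 0.066 ] [0.586 0.122 0.065]
cell0 0.61 [218. 506.] [0.6586 0.0502 0.066 ] [0.659 0.05  0.066]
tray_floor 0.64 [242. 438.] [0.587  0.0871 0.066 ] [0.587 0.09  0.071]
holder 0.88 [149. 147.] [0.4166 0.3674 0.    ] [0.441 0.351 0.048]
pin 0.72 [150. 147.] [0.4185 0.3643 0.005 ] [0.441 0.349 0.049]
pin 0.57 [208. 110.] [0.3189 0.3622 0.005 ] [0.315 0.364 0.   ]
[0.58411162 0.25338174 0.32611882]
[0.57945159 0.25187796 0.062     ] [0.58136764 0.25205497 0.045     ]
clk 11.62 tcp [0.5354 0.2029 0.1705] yaw -43.65 tilt [0.001 0.   ] F [0.5 0.2 0.4] gap 0.0848
turn units -0.0 shift units [-0.0012 -0.0014  0.0007]
```

View pics/wrist5.png

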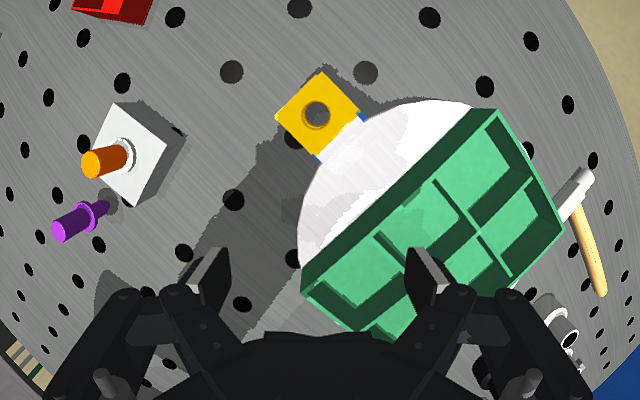

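```bash
python3 - <<'E'
import cv2
a=cv2.imread('pics/wrist5.png')[65:165,270:370]
cv2.imwrite('pics/crop5.png',cv2.resize(a,(600,600),interpolation=2))
E
```

```text
(no output)
```

View pics/crop5.png

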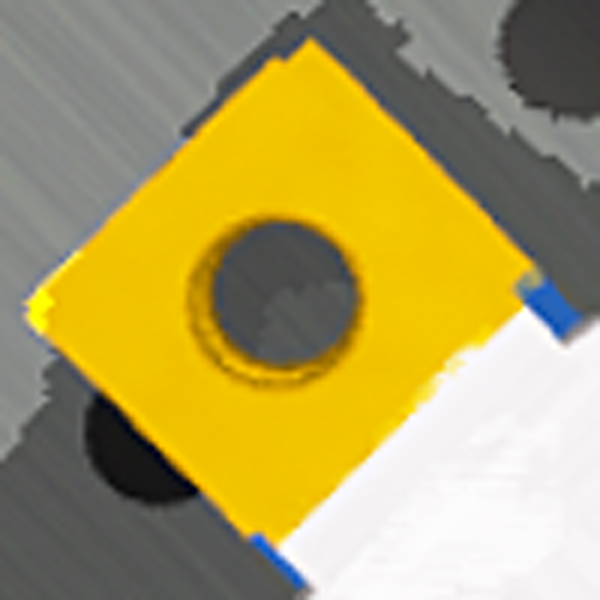

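```bash
python3 - <<'E'
from h import *
im=env.read_camera('wrist')
print(wz(im,114.9,315.6,.062,True),wz(im,113.4,317.1,.012,True),wz(im,113.4,317.1,.045,True))
D=im['depth'];
for r in range(90,140,4): print(' '.join('%4.0f'%(1000*w(im,r,c,True)[2]) for c in range(270,364,4)))
E
```

```text
[0.58136095 0.25294263 0.062     ] [0.58298495 0.25284837 0.012     ] [0.58309773 0.25294659 0.045     ]
  -0    0   -0   -2    0   -0   -1   -1   61   62   60   62   61   61   61   61   44   45   -1   -1   -0    1    0   -1
  -1   -2    1   -0    0   -1   -0   62   62   61   62   60   61   60   61   61   62   45   46   -0    1   -1   -1    0
  -1   -2   -1   -2    1   -0   61   62   61   62   62   62   62   61   62   63   61   61   43   44   -0    1    0   -1
   1    0   -0   -0   -1   62   61   61   61   62   62   13    0   61   61   62   62   62   60   45   43   -1   -0    0
  -2   -1    1   -1   62   62   62   63   62   58   -2   -1   -0   -2   62   63   61   62   61   62   45   45    1   -0
   1   -1   -1   62   62   61   61   63   60   14   -1   -0   -1    0   -1   61   63   62   61   61   62   45   45   -0
  -1   -0   61   60   62   62   62   61   51   -1   -1    0   -1   -1   -1   56   61  326   61   63   62   62   45   45
  -0    0   62   62   61   62   60   61   56   24   -2   -1   -1   -2    0   60   62   63   61   62   63   63   63   45
  -0    1   -2   61   61   61   60   61   61   44   17    0   -1   -1   26   61   61   62   62   61   62   62   63   62
   0    0    1   -0   62   62   62   62   61   62   45   35   26   39   61   62   62   62   60   63   62   62   61   61
  -1   -1    0   -1   -0   62   60   62   63   62   61   60   61   62   61   61   62   61   62   62   62   62   62   61
   0   -1   -1   -0    1    0   60   61   62   61   62   61   62   62   62   62   61   61   62   62   61   63   60   61
  -2   -0    1   -1   -1   -1   -1   62   62   63   61   62   61   61   62   62   63   61   62   61   62   63   62   61
```

```bash
python3 d.py .367 .317 .19
```

```text
clk 11.67 tcp [0.5354 0.203  0.1705] yaw -43.63 tilt [0. 0.] F [-0.5  0.3  0.4] gap 0.0849
turn units -0.0 shift units [-0.0421 -0.2506 -0.0244]
```

```bash
python3 -m creep '{"hand":[85,85,85,85,85],"delta_pos":[[-0.006,-0.036,-0.012],[-0.006,-0.036,-0.012],[-0.006,-0.036,0],[-0.006,-0.036,0],[-0.006,-0.036,0]],"turn":[0,0,0,0,0]}'
python3 -m creep '{"hand":[85,85,85,85,85],"delta_pos":[[-0.006,-0.036,0],[-0.006,-0.036,0],[0,0,0],[0,0,0],[0,0,0]],"turn":[0,0,0,0,0]}'
python3 - <<'E'
from h import *
im=save('wrist','wrist6.png')
for k,z in {'holder':0,'pin':.005}.items():
    for d in env.pinpoint('wrist',k)[:6]:
        r,c=d['location']; print(k,round(d['score'],2),np.round([r,c]),np.round(wz(im,r,c,z,True),4), np.round(w(im,r,c,True),3))
hsv=cv2.cvtColor(im['pixels'],cv2.COLOR_RGB2HSV)
m=((hsv[...,0]>5)&(hsv[...,0]<22)&(hsv[...,1]>150)).astype('uint8')
P=[]
for r,c in np.argwhere(m):
    p=w(im,r,c,True); P.append([r,c,*p])
P=np.array(P); t=P[(P[:,4]>.1)&(P[:,4]<.11)]
print(len(P),len(t),t.mean(0), (t.min(0)+t.max(0))/2,t.max(0)-t.min(0)); print(im['origin'])
E
python3 d.py .416 .368 .077
```

```text
clock: 12.08
tcp_pos: [0.4135, 0.2858, 0.1897]
orientation: [-0.0, 0.919, 0.394, 0.0]
wrist_force: [0.7, -0.9, -0.2]
finger_gap: 0.085
clock: 12.5
tcp_pos: [0.3665, 0.3181, 0.1896]
orientation: [0.0, 0.919, 0.394, 0.0]
wrist_force: [0.9, -0.4, -0.4]
finger_gap: 0.085
pin 0.9 [113. 320.] [0.4168 0.3664 0.005 ] [0.416 0.367 0.104]
pin 0.7 [175. 250.] [0.3119 0.3705 0.005 ] [0.327 0.37  0.056]
1552 789 [1.11150824e+02 3.17508238e+02 4.15745499e-01 3.69376745e-01
 1.04313487e-01] [1.11500000e+02 3.17500000e+02 4.15861157e-01 3.69473825e-01
 1.03558532e-01] [3.10000000e+01 3.10000000e+01 2.46004030e-02 2.47936623e-02
 6.30620933e-03]
[0.41503175 0.36902826 0.34490602]
clk 12.65 tcp [0.3671 0.3176 0.1894] yaw -43.69 tilt [0. 0.] F [ 0.1  0.2 -0.6] gap 0.0851
turn units -0.0 shift units [0.0878 0.0007 0.1405]
```

View pics/wrist6.png

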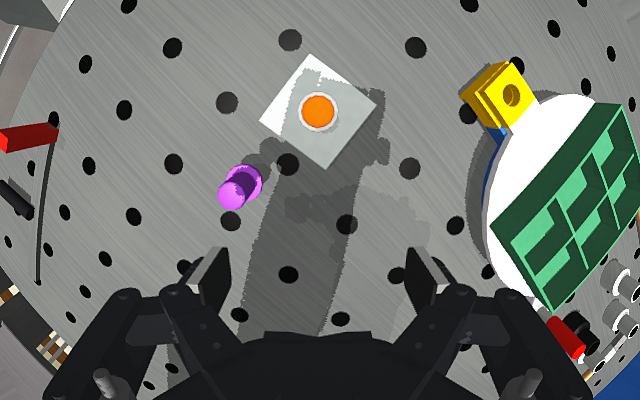

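The orange pin is straight under the camera, top at (111,317), which gives (0.4157, 0.3694) with its top at 0.104. Moving in to grasp it.

```bash
python3 -m creep '{"hand":[85,85,85,85,85],"delta_pos":[[0.0222,0,0],[0.0222,0,0],[0.0222,0,0],[0.0222,-0.001,0],[0,0,0]],"turn":[0,0,0,0,0]}'
python3 -m creep '{"hand":[85,85,85,85,85],"delta_pos":[[0,0,0.035],[0,0,0.035],[0,0,0.03],[0,0,0.025],[0,0,0.0155]],"turn":[0,0,0,0,0]}'
python3 d.py .4157 .3694 .077
python3 -m creep '{"hand":[22,22,22,22,22],"delta_pos":[[0,0,0],[0,0,0],[0,0,0],[0,0,0],[0,0,0]],"turn":[0,0,0,0,0]}' 70
python3 -m creep '{"hand":[20,20,20,20,20],"delta_pos":[[0,0,0],[0,0,0],[0,0,0],[0,0,0],[0,0,0]],"turn":[0,0,0,0,0]}'
python3 d.py .4157 .3694 .150
```

```text
clock: 13.07
tcp_pos: [0.4177, 0.3712, 0.1888]
orientation: [-0.0, 0.919, 0.393, 0.001]
wrist_force: [0.5, 0.1, 0.2]
finger_gap: 0.085
clock: 13.48
tcp_pos: [0.4134, 0.368, 0.0743]
orientation: [0.0, 0.919, 0.393, -0.002]
wrist_force: [-0.1, -0.2, -1.1]
finger_gap: 0.085
clk 13.48 tcp [0.4134 0.368  0.0743] yaw -43.68 tilt [-0.003 -0.002] F [-0.1 -0.2 -1.1] gap 0.085
turn units -0.0 shift units [ 0.0032  0.0009 -0.0033]
clock: 13.9
tcp_pos: [0.4155, 0.3704, 0.0784]
orientation: [-0.0, 0.919, 0.394, 0.001]
wrist_force: [-1.7, 2.4, 7.3]
finger_gap: 0.025
clock: 14.32
tcp_pos: [0.4157, 0.3704, 0.0787]
orientation: [0.0, 0.919, 0.394, 0.002]
wrist_force: [0.5, -2.4, 6.2]
finger_gap: 0.023
clk 14.32 tcp [0.4157 0.3704 0.0787] yaw -43.61 tilt [0.003 0.001] F [ 0.5 -2.4  6.2] gap 0.023
turn units -0.0 shift units [-0.0009  0.0008 -0.0892]
```

```bash
python3 -m creep '{"hand":[20,20,20,20,20],"delta_pos":[[0,0,-0.015],[0,0,-0.025],[0,0,-0.025],[0,0,-0.025],[0,0,-0.022]],"turn":[0,0,0,0,0]}'
python3 d.py .5825 .2537 .165
```

```text
clock: 14.73
tcp_pos: [0.4143, 0.37, 0.1677]
orientation: [-0.0, 0.919, 0.394, -0.0]
wrist_force: [-0.0, 0.5, -3.1]
finger_gap: 0.0229
clk 14.73 tcp [0.4143 0.37   0.1677] yaw -43.59 tilt [-0.  0.] F [-0.   0.5 -3.1] gap 0.0229
turn units -0.0 shift units [0.0397 0.2525 0.0034]
```

```bash
python3 -m creep '{"hand":[20,20,20,20,20],"delta_pos":[[0.005,0.03,0],[0.005,0.032,0],[0.005,0.032,0],[0.005,0.032,0],[0.005,0.032,0]],"turn":[0,0,0,0,0]}'
python3 -m creep '{"hand":[20,20,20,20,20],"delta_pos":[[0.005,0.032,0],[0.005,0.032,0],[0.004,0.03,0],[0,0,0],[0,0,0]],"turn":[0,0,0,0,0]}'
python3 -m creep '{"hand":[20,20,20,20,20],"delta_pos":[[0,0,0],[0,0,0],[0,0,0],[0,0,0],[0,0,0]],"turn":[0,0,0,0,0]}'
python3 - <<'E'
from h import *
im=save('wrist','wrist7.png'); save('scene','scene7.png')
a=cv2.imread('pics/scene7.png')[215:305,345:435]
b=cv2.imread('pics/wrist7.png')[100:400,170:470]
o=np.zeros((450,800,3),'uint8'); o[:,:450]=cv2.resize(a,(450,450),interpolation=2); o[:350,450:]=cv2.resize(b,(350,350)); cv2.imwrite('pics/crop7.png',o)
E
python3 d.py .5825 .2537 .165
```

```text
clock: 15.15
tcp_pos: [0.5203, 0.2966, 0.1665]
orientation: [-0.0, 0.919, 0.394, -0.0]
wrist_force: [0.3, -0.1, -1.5]
finger_gap: 0.0228
clock: 15.57
tcp_pos: [0.5825, 0.2526, 0.1658]
orientation: [-0.0, 0.92, 0.393, -0.001]
wrist_force: [-0.9, -0.3, -2.9]
finger_gap: 0.023
clock: 15.98
tcp_pos: [0.5815, 0.2542, 0.1669]
orientation: [-0.0, 0.919, 0.394, 0.0]
wrist_force: [0.0, -1.3, -3.0]
finger_gap: 0.0227
clk 16.08 tcp [0.5818 0.254  0.1668] yaw -43.57 tilt [0. 0.] F [-0.1  0.8 -2.2] gap 0.0231
turn units -0.0 shift units [0.0004 0.0009 0.0023]
```

View pics/crop7.png

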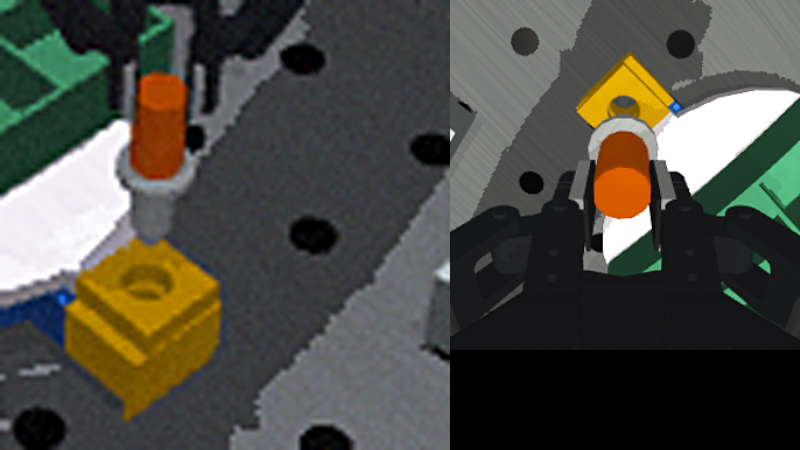

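```bash
python3 -m creep '{"hand":[20,20,20,20,20],"delta_pos":[[0.0003,0.0008,0.01],[0,0,0.01],[0,0,0.01],[0,0,0.01],[0,0,0.008]],"turn":[0,0,0,0,0]}'
python3 d.py .5825 .2537 .0907
```

```text
clock: 16.5
tcp_pos: [0.582, 0.253, 0.1264]
orientation: [-0.0, 0.919, 0.394, -0.001]
wrist_force: [0.6, 0.0, -1.9]
finger_gap: 0.0231
clk 16.5 tcp [0.582  0.253  0.1264] yaw -43.61 tilt [-0.002 -0.   ] F [ 0.6  0.  -1.9] gap 0.0231
turn units -0.0 shift units [ 0.001  -0.0002  0.0447]
```

```bash
python3 -m creep '{"hand":[20,20,20,20,20],"delta_pos":[[0,0,0.006],[0,0,0.006],[0,0,0.006],[0,0,0.006],[0,0,0]],"turn":[0,0,0,0,0]}'
python3 d.py .5825 .2537 .0907
```

```text
clock: 16.92
tcp_pos: [0.5821, 0.2531, 0.1078]
orientation: [-0.0, 0.919, 0.394, -0.001]
wrist_force: [-0.3, -0.6, -3.1]
finger_gap: 0.0227
clk 16.92 tcp [0.5821 0.2531 0.1078] yaw -43.61 tilt [-0.001 -0.   ] F [-0.3 -0.6 -3.1] gap 0.0227
turn units -0.0 shift units [ 0.0008 -0.0002  0.0214]
```

```bash
python3 -m creep '{"hand":[20,20,20,20,20],"delta_pos":[[0,0,0.006],[0,0,0.006],[0,0,0.006],[0,0,0.003],[0,0,0]],"turn":[0,0,0,0,0]}'
python3 -m creep '{"hand":[20,20,20,20,20],"delta_pos":[[0,0,0.002],[0,0,0],[0,0,0],[0,0,0],[0,0,0]],"turn":[0,0,0,0,0]}'
python3 d.py .5825 .2537 .0907
```

```text
clock: 17.33
tcp_pos: [0.5822, 0.2531, 0.0913]
orientation: [-0.0, 0.919, 0.394, -0.001]
wrist_force: [-0.1, 0.3, -1.9]
finger_gap: 0.0229
clock: 17.75
tcp_pos: [0.5828, 0.2533, 0.0908]
orientation: [0.0, 0.919, 0.394, 0.0]
wrist_force: [0.5, -0.3, -2.5]
finger_gap: 0.0229
clk 17.75 tcp [0.5828 0.2533 0.0908] yaw -43.61 tilt [0. 0.] F [ 0.5 -0.3 -2.5] gap 0.0229
turn units -0.0 shift units [ 0.0001 -0.0006  0.0001]
```

```bash
python3 -m creep '{"hand":[20,20,20,20,20],"delta_pos":[[0,0,0.0015],[0,0,0.0015],[0,0,0],[0,0,0],[0,0,0]],"turn":[0,0,0,0,0]}'
python3 d.py .5825 .2537 .0907
```

```text
clock: 18.17
tcp_pos: [0.584, 0.2534, 0.0906]
orientation: [0.0, 0.919, 0.394, 0.002]
wrist_force: [-1.2, -1.9, 8.3]
finger_gap: 0.023
clk 18.17 tcp [0.584  0.2534 0.0906] yaw -43.62 tilt [0.004 0.001] F [-1.2 -1.9  8.3] gap 0.023
turn units -0.0 shift units [-0.001  -0.0016 -0.0001]
```

Contact at TCP height 0.0906, which is the home height I expected. I'll release and check.

```bash
python3 -m creep '{"hand":[85,85,85,85,85],"delta_pos":[[0,0,0],[0,0,0],[0,0,0],[0,0,0],[0,0,0]],"turn":[0,0,0,0,0]}'
python3 -m creep '{"hand":[85,85,85,85,85],"delta_pos":[[0,0,-0.03],[0,0,-0.03],[0,0,-0.04],[0,0,-0.04],[0,0,0]],"turn":[0,0,0,0,0]}'
python3 - <<'E'
from h import *
im=save('wrist','wrist8.png'); i2=save('scene','scene8.png')
a=cv2.imread('pics/scene8.png')[225:305,335:415]
b=cv2.imread('pics/wrist8.png')
o=np.zeros((400,800,3),'uint8'); o[:,:400]=cv2.resize(a,(400,400),interpolation=2); o[:250,400:]=cv2.resize(b,(400,250)); cv2.imwrite('pics/crop8.png',o)
for k,z in {'pin':.017,'cell0':.066,'tray_floor':.066}.items():
    for d in env.pinpoint('wrist',k)[:6]:
        r,c=d['location']; print(k,round(d['score'],2),np.round([r,c]),np.round(wz(im,r,c,z,True),4))
hsv=cv2.cvtColor(i2['pixels'],cv2.COLOR_RGB2HSV)
m=((hsv[...,0]>5)&(hsv[...,0]<17)&(hsv[...,1]>150)); m[:,430:]=0;m[:,:340]=0
P=np.array([w(i2,r,c) for r,c in np.argwhere(m)]);print(len(P),np.percentile(P,[2,50,98],axis=0) if len(P) else '')
E
python3 d.py .5825 .2537 .2
```

```text
clock: 18.58
tcp_pos: [0.5826, 0.2533, 0.088]
orientation: [-0.0, 0.919, 0.394, -0.0]
wrist_force: [0.6, -0.6, -1.5]
finger_gap: 0.0815
clock: 19.0
tcp_pos: [0.5857, 0.2543, 0.2074]
orientation: [0.001, 0.919, 0.394, 0.005]
wrist_force: [0.6, -0.0, 0.6]
finger_gap: 0.085
pin 0.73 [200. 164.] [0.4264 0.3668 0.017 ]
pin 0.7 [250. 129.] [0.3229 0.3625 0.017 ]
cell0 0.77 [265. 478.] [0.66   0.0513 0.066 ]
cell0 0.76 [225. 448.] [0.6599 0.1233 0.066 ]
cell0 0.75 [336. 387.] [0.5167 0.0527 0.066 ]
cell0 0.63 [308. 348.] [0.5119 0.1227 0.066 ]
cell0 0.59 [269. 398.] [0.5855 0.1231 0.066 ]
tray_floor 0.92 [288. 413.] [0.5834 0.0893 0.066 ]
tray_floor 0.49 [266. 479.] [0.6601 0.0491 0.066 ]
197 [[0.57216977 0.24171915 0.0662916 ]
 [0.58841508 0.25767199 0.1048942 ]
 [0.59588846 0.26500892 0.11968832]]
clk 19.25 tcp [0.5819 0.253  0.1986] yaw -43.6 tilt [-0.003 -0.001] F [ 0.5 -0.6 -0.1] gap 0.0848
turn units -0.0 shift units [ 0.0012  0.     -0.0018]
```

View pics/crop8.png

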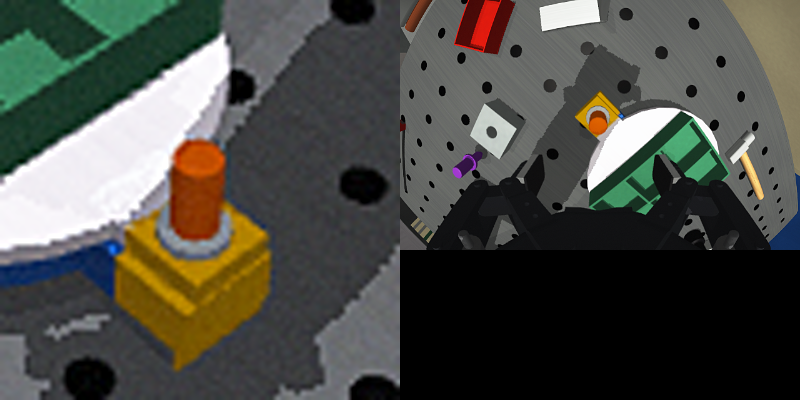

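The collar sits on the plate lug in the scene crop at (195,240), the grip top is at about 0.118, and the holder is empty, so the turntable is pinned. Next, survey the reducers.

```bash
python3 -m creep '{"hand":[85,85,85,85,85],"delta_pos":[[-0.036,0.027,-0.02],[-0.036,0.027,-0.02],[-0.036,0.027,-0.02],[-0.036,0.027,-0.02],[-0.036,0.027,-0.02]],"turn":[0,0,0,0,0]}'
python3 -m creep '{"hand":[85,85,85,85,85],"delta_pos":[[-0.036,0.027,0],[-0.036,0.027,0],[-0.036,0.027,0],[-0.036,0.027,0],[-0.036,0.027,0]],"turn":[0,0,0,0,0]}'
python3 -m creep '{"hand":[85,85,85,85,85],"delta_pos":[[-0.036,0.027,0],[-0.036,0.027,0],[-0.036,0.027,0],[-0.036,0.027,0],[0,0,0]],"turn":[0,0,0,0,0]}'
cat > red.py <<'E'
from h import *
from scipy import ndimage
def tops(im,lo=.075,hi=.095):
    # world map for all pixels, necks' top rings
    H,W=im['depth'].shape; c,r=np.meshgrid(np.arange(W),np.arange(H))
    x=(c-im['cx'])/im['fx'];y=(r-im['cy'])/im['fy'];t=np.hypot(x,y);s=np.tan(t)/np.maximum(t,1e-9)
    d=im['depth']; V=np.stack([x*s*d,y*s*d,d],-1).reshape(-1,3)
    P=rot(im['orientation']).apply(V)+np.array(im['origin']); P=P.reshape(H,W,3)
    m=(d>0)&(P[...,2]>lo)&(P[...,2]<hi)&(P[...,1]<-.1)&(P[...,0]>.3)
    m[250:,:]&=(d[250:]>.2)
    L,n=ndimage.label(m,np.ones((3,3)))
    for i in range(1,n+1):
        k=L==i
        if k.sum()<60: continue
        p=P[k]; (e,q),rad=cv2.minEnclosingCircle(p[:,:2].astype('float32').reshape(-1,1,2))
        pix=np.argwhere(k).mean(0); col=im['pixels'][k].mean(0)
        print('top n',k.sum(),'pix',np.round(pix),'circ',round(e,4),round(q,4),'r',round(rad,4),'z',round(p[:,2].mean(),3),'rgb',np.round(col))
E
python3 - <<'E'
from red import *
im=save('wrist','wrist9.png')
for d in env.pinpoint('wrist','reducer1')[:8]:
    r,c=d['location']; print(round(d['score'],2),np.round([r,c]),np.round(wz(im,r,c,0,True),4))
tops(im)
E
python3 d.py .52 -.25 .28
```

```text
clock: 19.67
tcp_pos: [0.5603, 0.0732, 0.2791]
orientation: [-0.001, 0.919, 0.394, -0.001]
wrist_force: [0.1, -0.4, 0.2]
finger_gap: 0.085
clock: 20.08
tcp_pos: [0.5393, -0.1056, 0.2786]
orientation: [-0.001, 0.919, 0.394, -0.001]
wrist_force: [0.8, 0.0, -0.2]
finger_gap: 0.0853
clock: 20.5
tcp_pos: [0.5221, -0.2529, 0.2776]
orientation: [-0.0, 0.92, 0.391, -0.001]
wrist_force: [-0.5, -0.6, -0.5]
finger_gap: 0.0853
0.97 [146. 301.] [ 0.5214 -0.2209  0.    ]
0.96 [146. 411.] [ 0.6361 -0.3287  0.    ]
0.89 [234. 319.] [ 0.4475 -0.3334  0.    ]
0.89 [176. 248.] [ 0.4349 -0.1973  0.    ]
0.8 [190. 353.] [ 0.5298 -0.3188  0.    ]
0.76 [ 72. 361.] [ 0.653  -0.2029  0.    ]
top n 867 pix [ 63. 370.] circ 0.6534 -0.2023 r 0.0193 z 0.084 rgb [143. 143. 141.]
top n 850 pix [150. 301.] circ 0.5278 -0.2205 r 0.0194 z 0.085 rgb [31. 31. 31.]
top n 757 pix [154. 429.] circ 0.6354 -0.3289 r 0.0194 z 0.084 rgb [135. 135. 133.]
top n 756 pix [192. 230.] circ 0.4301 -0.1963 r 0.0196 z 0.084 rgb [129. 129. 127.]
top n 774 pix [208. 363.] circ 0.5312 -0.322 r 0.0194 z 0.084 rgb [145. 145. 142.]
top n 679 pix [257. 320.] circ 0.4485 -0.3329 r 0.0197 z 0.084 rgb [128. 128. 126.]
top n 318 pix [381. 624.] circ 0.7869 -1.4958 r 0.1065 z 0.085 rgb [ 30.  72. 138.]
clk 20.6 tcp [ 0.5226 -0.2483  0.2782] yaw -43.79 tilt [-0.003  0.002] F [ 0.   0.4 -0.6] gap 0.0851
turn units -0.0 shift units [-0.0037 -0.0008 -0.0023]
```

View pics/wrist9.png

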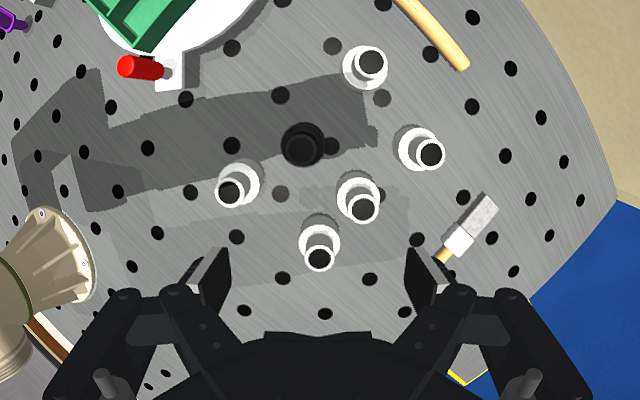

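The wrist view shows five steel rings with radius about 19.4 mm, matching the necks, and the black one at (150,301). I'll take reducer D at (0.4485, -0.333) first.

```bash
python3 -m creep '{"hand":[70,70,70,70,70],"delta_pos":[[-0.035,0.0015,0.02],[-0.035,0.0015,0.02],[-0.035,0.0015,0.02],[-0.0355,0.002,0.02],[0,0,0]],"turn":[0,0,0,0,0]}' 60
python3 -m creep '{"hand":[70,70,70,70,70],"delta_pos":[[0,0,0.04],[0,0,0.04],[0,0,0.04],[0,0,0.04],[0,0,0.02]],"turn":[0,0,0,0,0]}'
python3 -m creep '{"hand":[70,70,70,70,70],"delta_pos":[[0,0,0.008],[0,0,0],[0,0,0],[0,0,0],[0,0,0]],"turn":[0,0,0,0,0]}'
python3 d.py .4485 -.333 .062
```

```text
clock: 21.02
tcp_pos: [0.4462, -0.3321, 0.2121]
orientation: [-0.003, 0.92, 0.393, -0.002]
wrist_force: [-1.1, 0.8, -0.0]
finger_gap: 0.0699
clock: 21.43
tcp_pos: [0.4485, -0.3284, 0.0681]
orientation: [-0.003, 0.919, 0.395, -0.001]
wrist_force: [0.4, 0.4, -0.0]
finger_gap: 0.0702
clock: 21.85
tcp_pos: [0.451, -0.3329, 0.0675]
orientation: [0.001, 0.919, 0.394, 0.001]
wrist_force: [0.7, -0.4, 0.6]
finger_gap: 0.0698
clk 21.85 tcp [ 0.451  -0.3329  0.0675] yaw -43.58 tilt [ 0.002 -0.002] F [ 0.7 -0.4  0.6] gap 0.0698
turn units -0.0 shift units [-0.0023 -0.0022  0.0069]
```

```bash
python3 -m creep '{"hand":[70,33,33,33,33],"delta_pos":[[-0.002,-0.002,0.005],[0,0,0],[0,0,0],[0,0,0],[0,0,0]],"turn":[0,0,0,0,0]}' 60
python3 -m creep '{"hand":[33,33,33,33,33],"delta_pos":[[0,0,0],[0,0,-0.01],[0,0,-0.02],[0,0,-0.03],[0,0,-0.03]],"turn":[0,0,0,0,0]}' 60
python3 d.py .5145 .0515 .25
```

```text
clock: 22.27
tcp_pos: [0.4478, -0.3327, 0.0624]
orientation: [0.001, 0.919, 0.394, 0.0]
wrist_force: [-0.2, -0.3, 3.8]
finger_gap: 0.0352
clock: 22.68
tcp_pos: [0.446, -0.3307, 0.1328]
orientation: [-0.002, 0.919, 0.394, -0.001]
wrist_force: [0.6, 0.8, -4.7]
finger_gap: 0.035
clk 22.68 tcp [ 0.446  -0.3307  0.1328] yaw -43.61 tilt [-0.004  0.004] F [ 0.6  0.8 -4.7] gap 0.035
turn units -0.0 shift units [ 0.405  -0.2676 -0.1465]
```

```bash
python3 -m creep '{"hand":[33,33,33,33,33],"delta_pos":[[0,0,-0.045],[0,0,-0.045],[0.034,-0.023,-0.025],[0.038,-0.025,-0.02],[0.038,-0.025,0]],"turn":[0,0,0,0,0]}'
python3 -m creep '{"hand":[33,33,33,33,33],"delta_pos":[[0.038,-0.025,0],[0.038,-0.025,0],[0.038,-0.025,0],[0.038,-0.025,0],[0.038,-0.025,0]],"turn":[0,0,0,0,0]}'
python3 -m creep '{"hand":[33,33,33,33,33],"delta_pos":[[0.038,-0.025,0],[0.038,-0.025,0],[0.038,-0.025,0],[0,0,0],[0,0,0]],"turn":[0,0,0,0,0]}'
python3 - <<'E'
from h import *
im=save('wrist','wrist10.png')
for k,z in {'cell0':.066,'tray_floor':.066}.items():
    for d in env.pinpoint('wrist',k)[:6]:
        r,c=d['location']; print(k,round(d['score'],2),np.round([r,c]),np.round(wz(im,r,c,z,True),4))
# tray walls via depth near rim height
H,W=im['depth'].shape; c,r=np.meshgrid(np.arange(W),np.arange(H))
x=(c-im['cx'])/im['fx'];y=(r-im['cy'])/im['fy'];t=np.hypot(x,y);s=np.tan(t)/np.maximum(t,1e-9)
d=im['depth'];P=(rot(im['orientation']).apply(np.stack([x*s*d,y*s*d,d],-1).reshape(-1,3))+np.array(im['origin'])).reshape(H,W,3)
hsv=cv2.cvtColor(im['pixels'],cv2.COLOR_RGB2HSV)
g=(hsv[...,0]>60)&(hsv[...,0]<90)&(hsv[...,1]>80)&(abs(P[...,2]-.108)<.004)
p=P[g][:,:2]; print(g.sum(),np.percentile(p,[1,99],axis=0),cv2.minAreaRect(p.astype('float32').reshape(-1,1,2)))
hx,ex=np.histogram(p[:,0],np.arange(.46,.72,.003)); print([(round(a,3),int(b)) for a,b in zip(ex,hx) if b>80])
hx,ex=np.histogram(p[:,1],np.arange(0,.18,.003)); print([(round(a,3),int(b)) for a,b in zip(ex,hx) if b>80])
E
python3 d.py .5145 .0515 .25
```

```text
clock: 23.1
tcp_pos: [0.4668, -0.2283, 0.245]
orientation: [0.002, 0.92, 0.393, 0.001]
wrist_force: [1.8, -0.2, -5.1]
finger_gap: 0.0351
clock: 23.52
tcp_pos: [0.4973, -0.0472, 0.2411]
orientation: [-0.001, 0.919, 0.394, -0.001]
wrist_force: [0.9, -0.1, -5.9]
finger_gap: 0.0351
clock: 23.93
tcp_pos: [0.5167, 0.0602, 0.2408]
orientation: [-0.001, 0.918, 0.396, -0.001]
wrist_force: [-0.7, -1.6, -5.7]
finger_gap: 0.035
cell0 0.95 [137. 276.] [0.5145 0.1225 0.066 ]
cell0 0.9 [ 44. 374.] [0.6597 0.1245 0.066 ]
cell0 0.78 [ 97. 418.] [0.6578 0.0508 0.066 ]
cell0 0.66 [190. 319.] [0.5078 0.0481 0.066 ]
cell0 0.62 [142. 370.] [0.5844 0.05   0.066 ]
cell0 0.2 [300. 350.] [ 0.438  -0.0848  0.066 ]
tray_floor 0.91 [117. 348.] [0.5845 0.0856 0.066 ]
2508 [[0.47495909 0.01374313]
 [0.695187   0.16110956]] ((0.5848641991615295, 0.0871909037232399), (0.2210322469472885, 0.1474279910326004), 0.8022513389587402)
[(np.float64(0.475), 257), (np.float64(0.478), 131), (np.float64(0.688), 140), (np.float64(0.691), 389), (np.float64(0.694), 107)]
[(np.float64(0.012), 136), (np.float64(0.015), 477), (np.float64(0.018), 149), (np.float64(0.156), 447), (np.float64(0.159), 291)]
clk 24.08 tcp [0.5172 0.0576 0.2412] yaw -43.64 tilt [-0.002 -0.   ] F [-0.7 -0.4 -5.1] gap 0.0349
turn units -0.0 shift units [-0.0078  0.0029 -0.011 ]
```

View pics/wrist10.png

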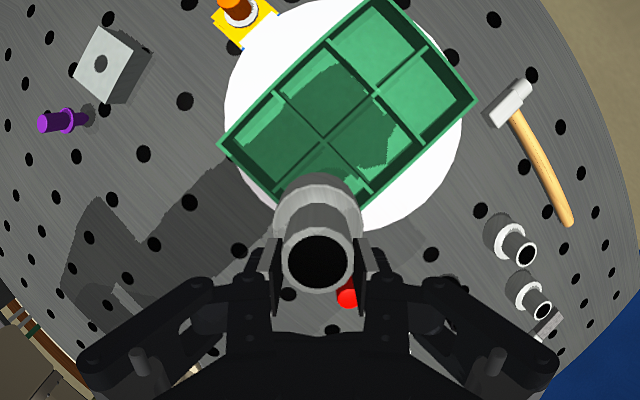

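The tray rim fit gives centre (0.5849, 0.0872) and size 221 x 147 mm, which matches the stated tray. The reducer hangs straight.

```bash
python3 -m creep '{"hand":[33,33,33,33,33],"delta_pos":[[-0.009,0.001,0.02],[0,0,0.03],[0,0,0.02],[0,0,0],[0,0,0]],"turn":[0,0,0,0,0]}'
python3 d.py .5127 .0514 .130
python3 -m creep '{"hand":[33,33,33,33,33],"delta_pos":[[0,0,0],[0,0,0],[0,0,0],[0,0,0],[0,0,0]],"turn":[0,0,0,0,0]}'
python3 d.py .5127 .0514 .130
```

```text
clock: 24.5
tcp_pos: [0.5123, 0.0512, 0.1852]
orientation: [-0.001, 0.92, 0.393, -0.001]
wrist_force: [-0.8, -0.5, -5.3]
finger_gap: 0.0345
clk 24.5 tcp [0.5123 0.0512 0.1852] yaw -43.73 tilt [-0.003  0.   ] F [-0.8 -0.5 -5.3] gap 0.0345
turn units -0.0 shift units [0.0005 0.0002 0.069 ]
clock: 24.92
tcp_pos: [0.5139, 0.0524, 0.1865]
orientation: [0.0, 0.919, 0.394, 0.001]
wrist_force: [0.1, 0.4, -5.0]
finger_gap: 0.035
clk 24.92 tcp [0.5139 0.0524 0.1865] yaw -43.6 tilt [0.001 0.   ] F [ 0.1  0.4 -5. ] gap 0.035
turn units -0.0 shift units [-0.0019 -0.0002  0.0706]
```

```bash
python3 -m creep '{"hand":[33,33,33,33,33],"delta_pos":[[-0.0015,0,0.02],[0,0,0.02],[0,0,0.015],[0,0,0.01],[0,0,0.003]],"turn":[0,0,0,0,0]}'
python3 -m creep '{"hand":[33,33,33,33,33],"delta_pos":[[0,0,0.002],[0,0,0],[0,0,0],[0,0,0],[0,0,0]],"turn":[0,0,0,0,0]}'
python3 d.py .5127 .0514 .129
```

```text
clock: 25.33
tcp_pos: [0.5117, 0.0517, 0.1301]
orientation: [-0.001, 0.919, 0.394, -0.001]
wrist_force: [0.4, 0.2, -4.6]
finger_gap: 0.0348
clock: 25.75
tcp_pos: [0.5131, 0.0515, 0.1304]
orientation: [0.0, 0.919, 0.394, 0.001]
wrist_force: [-0.5, 0.2, -5.4]
finger_gap: 0.0346
clk 25.75 tcp [0.5131 0.0515 0.1304] yaw -43.61 tilt [ 0.001 -0.   ] F [-0.5  0.2 -5.4] gap 0.0346
turn units -0.0 shift units [-0.0005 -0.0003  0.0018]
```

```bash
python3 -m creep '{"hand":[33,33,33,60,60],"delta_pos":[[0,0,0.0015],[0,0,0.001],[0,0,0],[0,0,0],[0,0,0]],"turn":[0,0,0,0,0]}'
python3 d.py .5127 .0514 .129
python3 -m creep '{"hand":[60,60,60,60,60],"delta_pos":[[0,0,0],[0,0,-0.02],[0,0,-0.04],[0,0,-0.04],[0,0,-0.04]],"turn":[0,0,0,0,0]}'
python3 d.py .50 -.27 .26
```

```text
clock: 26.17
tcp_pos: [0.513, 0.0514, 0.1283]
orientation: [0.0, 0.919, 0.394, 0.0]
wrist_force: [-0.2, 0.1, -0.1]
finger_gap: 0.058
clk 26.17 tcp [0.513  0.0514 0.1283] yaw -43.61 tilt [ 0.001 -0.   ] F [-0.2  0.1 -0.1] gap 0.058
turn units -0.0 shift units [-0.0002 -0.0003 -0.0009]
clock: 26.58
tcp_pos: [0.5122, 0.0514, 0.241]
orientation: [-0.0, 0.919, 0.394, -0.0]
wrist_force: [0.5, 0.1, -0.4]
finger_gap: 0.0602
clk 26.58 tcp [0.5122 0.0514 0.241 ] yaw -43.61 tilt [-0.001 -0.   ] F [ 0.5  0.1 -0.4] gap 0.0602
turn units -0.0 shift units [-0.3014  0.2661 -0.0238]
```

```bash
python3 -m creep '{"hand":[70,70,70,70,70],"delta_pos":[[-0.034,0.03,-0.012],[-0.034,0.03,-0.012],[-0.034,0.03,0],[-0.034,0.03,0],[-0.034,0.03,0]],"turn":[0,0,0,0,0]}'
python3 -m creep '{"hand":[70,70,70,70,70],"delta_pos":[[-0.034,0.03,0],[-0.034,0.03,0],[-0.034,0.03,0],[-0.03,0.026,0],[0,0,0]],"turn":[0,0,0,0,0]}'
cat > look.py <<'E'
import sys
from red import *
im=save('wrist',sys.argv[1]); tops(im)
E
python3 look.py wrist11.png
python3 d.py .5312 -.322 .062
```

```text
clock: 27.0
tcp_pos: [0.5056, -0.1314, 0.2597]
orientation: [0.001, 0.919, 0.394, 0.0]
wrist_force: [0.1, 0.4, -0.0]
finger_gap: 0.0696
clock: 27.42
tcp_pos: [0.4997, -0.276, 0.2583]
orientation: [0.001, 0.92, 0.391, -0.0]
wrist_force: [0.1, 0.4, -1.3]
finger_gap: 0.0698
top n 931 pix [ 33. 373.] circ 0.6533 -0.203 r 0.0192 z 0.084 rgb [132. 133. 131.]
top n 973 pix [122. 300.] circ 0.5275 -0.2209 r 0.0192 z 0.085 rgb [34. 34. 34.]
top n 850 pix [129. 436.] circ 0.6349 -0.3283 r 0.0192 z 0.084 rgb [133. 134. 132.]
top n 873 pix [169. 224.] circ 0.4302 -0.1961 r 0.0194 z 0.084 rgb [101. 103. 100.]
top n 905 pix [186. 366.] circ 0.5313 -0.3218 r 0.0195 z 0.084 rgb [154. 153. 151.]
top n 320 pix [384. 625.] circ 0.7624 -1.5061 r 0.1119 z 0.085 rgb [ 31.  73. 139.]
clk 27.47 tcp [ 0.4996 -0.2733  0.2584] yaw -43.87 tilt [-0. -0.] F [-0.   0.4 -0.1] gap 0.07
turn units -0.0 shift units [-0.0165  0.0706  0.2455]
```

View pics/wrist11.png

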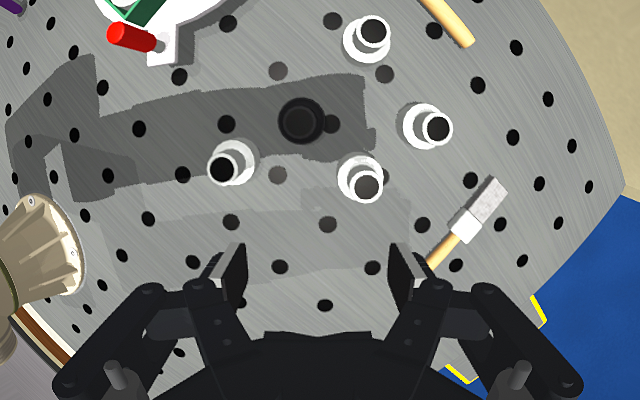

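Four steel reducers remain, and C is at (186,366) in the picture. Grasping C.

```bash
python3 -m creep '{"hand":[70,70,70,70,70],"delta_pos":[[-0.008,0.035,0.03],[-0.0085,0.0355,0.03],[0,0,0.04],[0,0,0.04],[0,0,0.04]],"turn":[0,0,0,0,0]}'
python3 -m creep '{"hand":[70,70,70,70,70],"delta_pos":[[0,0,0.04],[0,0,0.02],[0,0,0],[0,0,0],[0,0,0]],"turn":[0,0,0,0,0]}'
python3 d.py .5313 -.3218 .062
```

```text
clock: 27.88
tcp_pos: [0.5321, -0.3179, 0.1137]
orientation: [0.0, 0.919, 0.394, 0.0]
wrist_force: [0.2, 0.7, -0.1]
finger_gap: 0.0701
clock: 28.3
tcp_pos: [0.5329, -0.3187, 0.0687]
orientation: [0.001, 0.919, 0.394, 0.001]
wrist_force: [0.3, -0.2, 0.4]
finger_gap: 0.0704
clk 28.3 tcp [ 0.5329 -0.3187  0.0687] yaw -43.56 tilt [ 0.002 -0.001] F [ 0.3 -0.2  0.4] gap 0.0704
turn units -0.0 shift units [-0.0042  0.0012  0.0084]
```

```bash
python3 -m creep '{"hand":[70,70,33,33,33],"delta_pos":[[-0.004,0.001,0.007],[0,0,0],[0,0,0],[0,0,0],[0,0,0]],"turn":[0,0,0,0,0]}' 60
python3 -m creep '{"hand":[33,33,33,33,33],"delta_pos":[[0,0,0],[0,0,0],[0,0,-0.01],[0,0,-0.03],[0,0,-0.045]],"turn":[0,0,0,0,0]}' 60
python3 d.py .5849 .0512 .25
```

```text
clock: 28.72
tcp_pos: [0.5308, -0.3221, 0.0623]
orientation: [0.001, 0.919, 0.394, 0.0]
wrist_force: [-1.5, -1.1, 5.9]
finger_gap: 0.035
clock: 29.13
tcp_pos: [0.5266, -0.3186, 0.1249]
orientation: [-0.005, 0.919, 0.394, -0.003]
wrist_force: [-0.0, -0.3, -6.8]
finger_gap: 0.0351
clk 29.13 tcp [ 0.5266 -0.3186  0.1249] yaw -43.61 tilt [-0.009  0.008] F [-0.  -0.3 -6.8] gap 0.0351
turn units -0.0 shift units [ 0.385  -0.2661 -0.1564]
```

```bash
python3 -m creep '{"hand":[33,33,33,33,33],"delta_pos":[[0,0,-0.045],[0,0,-0.045],[0.038,-0.027,-0.025],[0.038,-0.027,-0.01],[0.038,-0.027,0]],"turn":[0,0,0,0,0]}'
python3 -m creep '{"hand":[33,33,33,33,33],"delta_pos":[[0.038,-0.027,0],[0.038,-0.027,0],[0.038,-0.027,0],[0.038,-0.027,0],[0.038,-0.027,0]],"turn":[0,0,0,0,0]}'
python3 -m creep '{"hand":[33,33,33,33,33],"delta_pos":[[0.038,-0.027,0],[0.038,-0.027,0],[0,0,0.02],[0,0,0.02],[0,0,0]],"turn":[0,0,0,0,0]}'
python3 -m creep '{"hand":[33,33,33,33,33],"delta_pos":[[0,0,0],[0,0,0],[0,0,0],[0,0,0],[0,0,0]],"turn":[0,0,0,0,0]}'
python3 d.py .5849 .0512 .129
```

```text
clock: 29.55
tcp_pos: [0.5465, -0.211, 0.2312]
orientation: [0.001, 0.92, 0.393, 0.001]
wrist_force: [-0.2, 0.9, -5.1]
finger_gap: 0.035
clock: 29.97
tcp_pos: [0.5714, -0.0247, 0.228]
orientation: [-0.001, 0.919, 0.394, -0.001]
wrist_force: [0.7, 0.5, -5.7]
finger_gap: 0.035
clock: 30.38
tcp_pos: [0.5802, 0.0485, 0.1927]
orientation: [-0.002, 0.919, 0.395, -0.004]
wrist_force: [-0.3, -0.3, -5.4]
finger_gap: 0.0348
clock: 30.8
tcp_pos: [0.5838, 0.0465, 0.198]
orientation: [0.0, 0.919, 0.393, 0.001]
wrist_force: [0.9, -0.4, -5.2]
finger_gap: 0.035
clk 30.8 tcp [0.5838 0.0465 0.198 ] yaw -43.66 tilt [0.001 0.   ] F [ 0.9 -0.4 -5.2] gap 0.035
turn units -0.0 shift units [ 0.0052 -0.0031  0.0862]
```

```bash
python3 -m creep '{"hand":[33,33,33,33,33],"delta_pos":[[0.005,-0.003,0],[0,0,0.01],[0,0,0.02],[0,0,0.02],[0,0,0.02]],"turn":[0,0,0,0,0]}'
python3 -m creep '{"hand":[33,33,33,33,33],"delta_pos":[[0,0,0.013],[0,0,0],[0,0,0],[0,0,0],[0,0,0]],"turn":[0,0,0,0,0]}'
python3 d.py .5849 .0512 .129
```

```text
clock: 31.22
tcp_pos: [0.5844, 0.0518, 0.1402]
orientation: [0.0, 0.919, 0.394, 0.0]
wrist_force: [0.2, 0.0, -4.9]
finger_gap: 0.0356
clock: 31.63
tcp_pos: [0.5846, 0.0518, 0.1312]
orientation: [-0.0, 0.919, 0.394, 0.0]
wrist_force: [0.1, 0.4, -5.1]
finger_gap: 0.0349
clk 31.63 tcp [0.5846 0.0518 0.1312] yaw -43.6 tilt [0.001 0.   ] F [ 0.1  0.4 -5.1] gap 0.0349
turn units -0.0 shift units [-0.0002  0.0008  0.0027]
```

```bash
python3 -m creep '{"hand":[33,33,33,60,60],"delta_pos":[[0,0,0.0025],[0,0,0.001],[0,0,0],[0,0,0],[0,0,0]],"turn":[0,0,0,0,0]}'
python3 -m creep '{"hand":[60,60,60,60,60],"delta_pos":[[0,0,0],[0,0,-0.02],[0,0,-0.04],[0,0,-0.04],[0,0,-0.04]],"turn":[0,0,0,0,0]}'
python3 d.py .58 -.27 .26
```

```text
clock: 32.05
tcp_pos: [0.585, 0.0516, 0.1287]
orientation: [0.0, 0.919, 0.394, 0.001]
wrist_force: [-0.6, -0.9, -0.1]
finger_gap: 0.0583
clock: 32.47
tcp_pos: [0.5843, 0.0516, 0.2415]
orientation: [0.0, 0.919, 0.394, 0.0]
wrist_force: [1.7, 0.5, 0.2]
finger_gap: 0.0598
clk 32.47 tcp [0.5843 0.0516 0.2415] yaw -43.61 tilt [0. 0.] F [1.7 0.5 0.2] gap 0.0598
turn units -0.0 shift units [-0.2947  0.2734 -0.0231]
```

```bash
python3 -m creep '{"hand":[70,70,70,70,70],"delta_pos":[[-0.034,0.031,-0.012],[-0.034,0.031,-0.012],[-0.034,0.031,0],[-0.034,0.031,0],[-0.034,0.031,0]],"turn":[0,0,0,0,0]}'
python3 -m creep '{"hand":[70,70,70,70,70],"delta_pos":[[-0.034,0.031,0],[-0.034,0.031,0],[-0.034,0.031,0],[-0.023,0.026,0],[0,0,0]],"turn":[0,0,0,0,0]}'
python3 look.py wrist12.png
python3 d.py .635 -.3285 .062
```

```text
clock: 32.88
tcp_pos: [0.5807, -0.1341, 0.2603]
orientation: [0.001, 0.919, 0.394, 0.001]
wrist_force: [1.0, -0.2, -0.4]
finger_gap: 0.07
clock: 33.3
tcp_pos: [0.5802, -0.2764, 0.2586]
orientation: [0.001, 0.92, 0.391, -0.0]
wrist_force: [-0.9, 1.0, -0.2]
finger_gap: 0.0703
top n 970 pix [ 80. 318.] circ 0.6536 -0.2027 r 0.0193 z 0.085 rgb [127. 128. 125.]
top n 907 pix [173. 248.] circ 0.5281 -0.2213 r 0.0193 z 0.085 rgb [30. 30. 30.]
top n 879 pix [176. 385.] circ 0.635 -0.3288 r 0.0193 z 0.085 rgb [149. 148. 146.]
top n 712 pix [215. 183.] circ 0.4307 -0.1963 r 0.0192 z 0.084 rgb [114. 115. 113.]
top n 322 pix [384. 625.] circ 0.8431 -1.5087 r 0.1089 z 0.085 rgb [ 32.  74. 142.]
clk 33.35 tcp [ 0.5802 -0.2737  0.2587] yaw -43.86 tilt [ 0.    -0.001] F [ 0.1  0.7 -0.4] gap 0.0704
turn units -0.0 shift units [-0.0019  0.0969  0.2459]
```

```bash
python3 -m creep '{"hand":[70,70,70,70,70],"delta_pos":[[-0.002,0.033,0.03],[-0.002,0.033,0.03],[-0.002,0.032,0.03],[0,0,0.04],[0,0,0.04]],"turn":[0,0,0,0,0]}'
python3 -m creep '{"hand":[70,70,70,70,70],"delta_pos":[[0,0,0.04],[0,0,0.03],[0,0,0],[0,0,0],[0,0,0]],"turn":[0,0,0,0,0]}'
python3 d.py .635 -.3288 .062
```

```text
clock: 33.77
tcp_pos: [0.6353, -0.3282, 0.1221]
orientation: [0.001, 0.919, 0.394, 0.001]
wrist_force: [0.1, 0.3, 0.1]
finger_gap: 0.0701
clock: 34.18
tcp_pos: [0.635, -0.3278, 0.0693]
orientation: [0.001, 0.919, 0.394, 0.001]
wrist_force: [0.8, -0.8, 0.2]
finger_gap: 0.0699
clk 34.18 tcp [ 0.635  -0.3278  0.0693] yaw -43.55 tilt [ 0.002 -0.001] F [ 0.8 -0.8  0.2] gap 0.0699
turn units -0.0 shift units [-0.0009  0.0008  0.0092]
```

```bash
python3 -m creep '{"hand":[70,70,33,33,33],"delta_pos":[[-0.001,0.001,0.008],[0,0,0],[0,0,0],[0,0,0],[0,0,0]],"turn":[0,0,0,0,0]}' 60
python3 -m creep '{"hand":[33,33,33,33,33],"delta_pos":[[0,0,0],[0,0,0],[0,0,-0.01],[0,0,-0.03],[0,0,-0.045]],"turn":[0,0,0,0,0]}' 60
python3 d.py .6569 .0512 .129
```

```text
clock: 34.6
tcp_pos: [0.6345, -0.3297, 0.0618]
orientation: [0.001, 0.919, 0.394, 0.001]
wrist_force: [0.4, -0.2, 4.4]
finger_gap: 0.035
clock: 35.02
tcp_pos: [0.6297, -0.3264, 0.1225]
orientation: [-0.006, 0.919, 0.394, -0.004]
wrist_force: [0.1, -0.6, -8.0]
finger_gap: 0.0352
clk 35.02 tcp [ 0.6297 -0.3264  0.1225] yaw -43.61 tilt [-0.012  0.008] F [ 0.1 -0.6 -8. ] gap 0.0352
turn units -0.0 shift units [ 0.3652 -0.301  -0.0082]
```

```bash
python3 -m creep '{"hand":[33,33,33,33,33],"delta_pos":[[0,0,-0.045],[0,0,-0.045],[0.036,-0.03,-0.025],[0.037,-0.031,-0.01],[0.037,-0.031,0]],"turn":[0,0,0,0,0]}'
python3 -m creep '{"hand":[33,33,33,33,33],"delta_pos":[[0.037,-0.031,0],[0.037,-0.031,0],[0.037,-0.031,0],[0.037,-0.031,0],[0.037,-0.031,0]],"turn":[0,0,0,0,0]}'
python3 -m creep '{"hand":[33,33,33,33,33],"delta_pos":[[0.037,-0.031,0],[0.036,-0.031,0],[0,0,0.02],[0,0,0.02],[0,0,0]],"turn":[0,0,0,0,0]}'
python3 -m creep '{"hand":[33,33,33,33,33],"delta_pos":[[0,0,0],[0,0,0],[0,0,0],[0,0,0],[0,0,0]],"turn":[0,0,0,0,0]}'
python3 d.py .6569 .0512 .129
```

```text
clock: 35.43
tcp_pos: [0.6414, -0.2152, 0.23]
orientation: [0.0, 0.92, 0.393, 0.001]
wrist_force: [1.1, 0.4, -6.3]
finger_gap: 0.0353
clock: 35.85
tcp_pos: [0.6518, -0.0206, 0.2265]
orientation: [-0.001, 0.919, 0.394, -0.002]
wrist_force: [0.7, -0.9, -7.4]
finger_gap: 0.035
clock: 36.27
tcp_pos: [0.6544, 0.0553, 0.1908]
orientation: [-0.002, 0.919, 0.395, -0.005]
wrist_force: [-0.7, -0.0, -7.6]
finger_gap: 0.0351
clock: 36.68
tcp_pos: [0.6583, 0.0532, 0.1972]
orientation: [0.0, 0.919, 0.393, 0.001]
wrist_force: [1.0, 0.4, -6.8]
finger_gap: 0.0352
clk 36.68 tcp [0.6583 0.0532 0.1972] yaw -43.66 tilt [0.001 0.   ] F [ 1.   0.4 -6.8] gap 0.0352
turn units -0.0 shift units [-0.003   0.0005  0.0853]
```

```bash
python3 -m creep '{"hand":[33,33,33,33,33],"delta_pos":[[-0.0033,0.0005,0],[0,0,0.01],[0,0,0.02],[0,0,0.02],[0,0,0.02]],"turn":[0,0,0,0,0]}'
python3 -m creep '{"hand":[33,33,33,33,33],"delta_pos":[[0,0,0.012],[0,0,0],[0,0,0],[0,0,0],[0,0,0]],"turn":[0,0,0,0,0]}'
python3 d.py .6569 .0512 .129
python3 -m creep '{"hand":[33,33,33,60,60],"delta_pos":[[0,0,0.0025],[0,0,0.001],[0,0,0],[0,0,0],[0,0,0]],"turn":[0,0,0,0,0]}'
python3 d.py .6569 .0512 .129
```

```text
clock: 37.1
tcp_pos: [0.6562, 0.0514, 0.1395]
orientation: [0.0, 0.919, 0.394, 0.0]
wrist_force: [-0.1, -0.3, -7.2]
finger_gap: 0.035
clock: 37.52
tcp_pos: [0.6567, 0.0517, 0.1316]
orientation: [0.0, 0.919, 0.394, 0.001]
wrist_force: [0.1, 1.4, -6.3]
finger_gap: 0.0355
clk 37.52 tcp [0.6567 0.0517 0.1316] yaw -43.6 tilt [0.001 0.   ] F [ 0.1  1.4 -6.3] gap 0.0355
turn units -0.0 shift units [-0.0003  0.0007  0.0032]
clock: 37.93
tcp_pos: [0.6572, 0.0516, 0.1293]
orientation: [0.0, 0.919, 0.394, 0.001]
wrist_force: [-0.1, -0.6, 0.5]
finger_gap: 0.0579
clk 37.93 tcp [0.6572 0.0516 0.1293] yaw -43.6 tilt [0.003 0.   ] F [-0.1 -0.6  0.5] gap 0.0579
turn units -0.0 shift units [-0.0007  0.0001  0.0003]
```

```bash
python3 -m creep '{"hand":[60,60,60,60,60],"delta_pos":[[0,0,0],[0,0,-0.02],[0,0,-0.04],[0,0,-0.04],[0,0,-0.04]],"turn":[0,0,0,0,0]}'
python3 -m creep '{"hand":[70,70,70,70,70],"delta_pos":[[-0.039,0.023,-0.01],[-0.039,0.023,-0.01],[-0.039,0.024,0],[-0.039,0.024,0],[-0.039,0.024,0]],"turn":[0,0,0,0,0]}'
python3 -m creep '{"hand":[70,70,70,70,70],"delta_pos":[[-0.039,0.024,0],[-0.039,0.024,0],[0,0,0],[0,0,0],[0,0,0]],"turn":[0,0,0,0,0]}'
python3 look.py wrist13.png
python3 d.py .6536 -.2027 .062
```

```text
clock: 38.35
tcp_pos: [0.6563, 0.0516, 0.2421]
orientation: [0.0, 0.919, 0.394, 0.001]
wrist_force: [1.4, -0.3, 1.1]
finger_gap: 0.06
clock: 38.77
tcp_pos: [0.6172, -0.128, 0.2576]
orientation: [0.001, 0.919, 0.394, 0.001]
wrist_force: [-0.0, -1.5, 0.2]
finger_gap: 0.0701
clock: 39.18
tcp_pos: [0.6021, -0.1982, 0.2567]
orientation: [0.0, 0.919, 0.394, 0.001]
wrist_force: [-0.7, -0.8, 0.9]
finger_gap: 0.0699
top n 963 pix [147. 354.] circ 0.6538 -0.2024 r 0.0194 z 0.085 rgb [100. 101.  99.]
top n 826 pix [234. 284.] circ 0.5283 -0.2204 r 0.0193 z 0.084 rgb [43. 42. 42.]
top n 191 pix [394. 629.] circ 0.891 -1.5552 r 0.1352 z 0.083 rgb [ 25.  60. 118.]
clk 39.23 tcp [ 0.6022 -0.1974  0.2565] yaw -43.57 tilt [0.001 0.   ] F [-0.7  0.   0.5] gap 0.0696
turn units -0.0 shift units [0.0395 0.0511 0.2432]
```

View pics/wrist13.png

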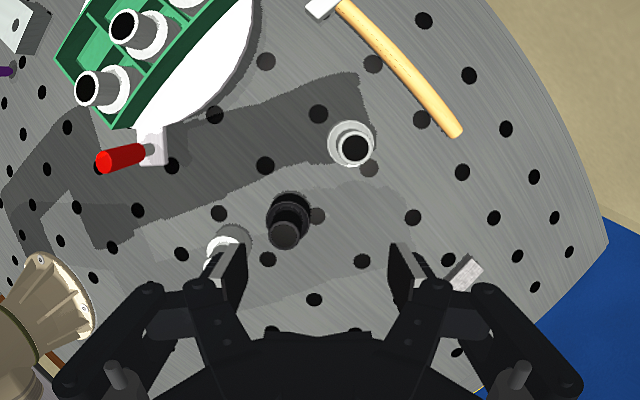

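The placed reducers stand in the tray and A is at (147,354). Grasping A.

```bash
python3 -m creep '{"hand":[70,70,70,70,70],"delta_pos":[[0.02,0.026,0.03],[0.02,0.025,0.03],[0,0,0.03],[0,0,0.04],[0,0,0.04]],"turn":[0,0,0,0,0]}'
python3 -m creep '{"hand":[70,70,70,70,70],"delta_pos":[[0,0,0.04],[0,0,0.028],[0,0,0],[0,0,0],[0,0,0]],"turn":[0,0,0,0,0]}'
python3 d.py .6538 -.2024 .062
```

```text
clock: 39.65
tcp_pos: [0.6549, -0.201, 0.1191]
orientation: [0.001, 0.919, 0.395, 0.001]
wrist_force: [-0.0, 0.4, 0.2]
finger_gap: 0.0699
clock: 40.07
tcp_pos: [0.6549, -0.2024, 0.0675]
orientation: [0.001, 0.919, 0.395, 0.001]
wrist_force: [0.4, 1.0, -0.3]
finger_gap: 0.0696
clk 40.07 tcp [ 0.6549 -0.2024  0.0675] yaw -43.51 tilt [ 0.002 -0.001] F [ 0.4  1.  -0.3] gap 0.0696
turn units -0.0 shift units [-0.001  -0.0009  0.0068]
```

```bash
python3 -m creep '{"hand":[70,70,33,33,33],"delta_pos":[[-0.001,-0.001,0.006],[0,0,0],[0,0,0],[0,0,0],[0,0,0]],"turn":[0,0,0,0,0]}' 60
python3 -m creep '{"hand":[33,33,33,33,33],"delta_pos":[[0,0,0],[0,0,0],[0,0,-0.01],[0,0,-0.03],[0,0,-0.045]],"turn":[0,0,0,0,0]}' 60
python3 d.py .6569 .1232 .129
python3 -m creep '{"hand":[33,33,33,33,33],"delta_pos":[[0,0,-0.045],[0,0,-0.045],[0,0,-0.045],[0.033,-0.031,-0.01],[0.033,-0.031,0]],"turn":[0,0,0,0,0]}'
python3 -m creep '{"hand":[33,33,33,33,33],"delta_pos":[[0.033,-0.031,0],[0.033,-0.031,0],[0.033,-0.031,0],[0.033,-0.031,0],[0.033,-0.031,0]],"turn":[0,0,0,0,0]}'
python3 -m creep '{"hand":[33,33,33,33,33],"delta_pos":[[0.033,-0.031,0],[0.033,-0.031,0],[0,0,0],[0,0,0],[0,0,0]],"turn":[0,0,0,0,0]}'
python3 -m creep '{"hand":[33,33,33,33,33],"delta_pos":[[0,0,0],[0,0,0],[0,0,0],[0,0,0],[0,0,0]],"turn":[0,0,0,0,0]}'
python3 d.py .6569 .1232 .129
```

```text
clock: 40.48
tcp_pos: [0.6529, -0.2036, 0.0618]
orientation: [0.001, 0.919, 0.394, 0.001]
wrist_force: [-3.6, 2.0, 7.2]
finger_gap: 0.0354
clock: 40.9
tcp_pos: [0.6479, -0.2012, 0.1229]
orientation: [-0.005, 0.919, 0.394, -0.005]
wrist_force: [0.3, -0.4, -7.9]
finger_gap: 0.0353
clk 40.9 tcp [ 0.6479 -0.2012  0.1229] yaw -43.62 tilt [-0.012  0.006] F [ 0.3 -0.4 -7.9] gap 0.0353
turn units -0.0 shift units [ 0.3014 -0.2716 -0.0076]
clock: 41.32
tcp_pos: [0.6539, -0.1326, 0.2477]
orientation: [0.002, 0.92, 0.392, 0.002]
wrist_force: [2.8, 2.5, -8.6]
finger_gap: 0.0352
clock: 41.73
tcp_pos: [0.6526, 0.0522, 0.2428]
orientation: [-0.001, 0.919, 0.394, -0.002]
wrist_force: [0.6, -0.8, -7.9]
finger_gap: 0.035
clock: 42.15
tcp_pos: [0.6534, 0.1232, 0.243]
orientation: [-0.0, 0.919, 0.394, -0.002]
wrist_force: [0.4, 0.7, -7.2]
finger_gap: 0.0347
clock: 42.57
tcp_pos: [0.6546, 0.1221, 0.2448]
orientation: [-0.0, 0.919, 0.393, 0.0]
wrist_force: [0.5, 0.3, -6.9]
finger_gap: 0.0346
clk 42.57 tcp [0.6546 0.1221 0.2448] yaw -43.67 tilt [0. 0.] F [ 0.5  0.3 -6.9] gap 0.0346
turn units -0.0 shift units [0.003  0.0011 0.1447]
```

```bash
python3 -m creep '{"hand":[33,33,33,33,33],"delta_pos":[[0.0015,0.0012,0.03],[0,0,0.03],[0,0,0.03],[0,0,0.02],[0,0,0.02]],"turn":[0,0,0,0,0]}'
python3 -m creep '{"hand":[33,33,33,33,33],"delta_pos":[[0,0,0.01],[0,0,0.001],[0,0,0],[0,0,0],[0,0,0]],"turn":[0,0,0,0,0]}'
python3 d.py .656 .122 .129
```

```text
clock: 42.98
tcp_pos: [0.6554, 0.1227, 0.1393]
orientation: [-0.0, 0.919, 0.394, -0.001]
wrist_force: [0.2, 0.0, -7.0]
finger_gap: 0.0349
clock: 43.4
tcp_pos: [0.6571, 0.1231, 0.1335]
orientation: [0.0, 0.919, 0.394, 0.001]
wrist_force: [0.6, 0.0, -7.9]
finger_gap: 0.035
clk 43.4 tcp [0.6571 0.1231 0.1335] yaw -43.61 tilt [0.003 0.   ] F [ 0.6  0.  -7.9] gap 0.035
turn units -0.0 shift units [-0.002  -0.0001  0.0057]
```

```bash
python3 -m creep '{"hand":[33,33,33,33,60],"delta_pos":[[-0.001,0,0.003],[0,0,0.003],[0,0,0],[0,0,0],[0,0,0]],"turn":[0,0,0,0,0]}'
python3 d.py .656 .122 .129
python3 -m creep '{"hand":[60,60,60,60,60],"delta_pos":[[0,0,0],[0,0,0],[0,0,-0.02],[0,0,-0.04],[0,0,-0.04]],"turn":[0,0,0,0,0]}'
python3 d.py .40 -.19 .26
```

```text
clock: 43.82
tcp_pos: [0.6563, 0.1227, 0.1283]
orientation: [0.0, 0.919, 0.394, 0.001]
wrist_force: [0.9, 0.4, 0.3]
finger_gap: 0.0455
clk 43.82 tcp [0.6563 0.1227 0.1283] yaw -43.61 tilt [0.002 0.001] F [0.9 0.4 0.3] gap 0.0455
turn units -0.0 shift units [-0.0009  0.0003 -0.0009]
clock: 44.23
tcp_pos: [0.6546, 0.1226, 0.2066]
orientation: [-0.001, 0.919, 0.394, -0.001]
wrist_force: [0.8, 0.6, -0.3]
finger_gap: 0.06
clk 44.23 tcp [0.6546 0.1226 0.2066] yaw -43.6 tilt [-0.003  0.   ] F [ 0.8  0.6 -0.3] gap 0.06
turn units -0.0 shift units [-0.5024  0.039  -0.0668]
```

```bash
python3 -m creep '{"hand":[70,70,70,70,70],"delta_pos":[[0,0,-0.035],[-0.04,0.003,-0.03],[-0.045,0.003,0],[-0.045,0.003,0],[-0.045,0.004,0]],"turn":[0,0,0,0,0]}'
python3 -m creep '{"hand":[70,70,70,70,70],"delta_pos":[[-0.045,0.004,0],[-0.045,0.004,0],[-0.045,0.004,0],[-0.045,0.004,0],[-0.045,0.004,0]],"turn":[0,0,0,0,0]}'
python3 -m creep '{"hand":[70,70,70,70,70],"delta_pos":[[-0.045,0.004,0],[-0.045,0.003,0],[0,0,0],[0,0,0],[0,0,0]],"turn":[0,0,0,0,0]}'
python3 look.py wrist14.png
python3 d.py .4304 -.1962 .062
```

```text
clock: 44.65
tcp_pos: [0.5662, 0.0134, 0.2599]
orientation: [0.001, 0.919, 0.394, 0.001]
wrist_force: [0.5, -1.1, 0.8]
finger_gap: 0.07
clock: 45.07
tcp_pos: [0.4531, -0.1284, 0.2596]
orientation: [0.001, 0.919, 0.394, 0.001]
wrist_force: [0.6, -1.2, -0.1]
finger_gap: 0.07
clock: 45.48
tcp_pos: [0.4087, -0.1835, 0.2594]
orientation: [0.0, 0.919, 0.394, 0.001]
wrist_force: [0.1, -0.3, -0.5]
finger_gap: 0.0697
top n 885 pix [129. 417.] circ 0.5268 -0.2209 r 0.0193 z 0.084 rgb [57. 56. 55.]
top n 930 pix [171. 339.] circ 0.4298 -0.1962 r 0.0195 z 0.085 rgb [123. 124. 121.]
top n 180 pix [394. 629.] circ 0.6991 -1.5575 r 0.1377 z 0.083 rgb [ 30.  71. 137.]
clk 45.53 tcp [ 0.4089 -0.1831  0.2593] yaw -43.57 tilt [0.001 0.   ] F [-0.   0.2  0.7] gap 0.0703
turn units -0.0 shift units [0.0066 0.0308 0.2467]
```

View pics/wrist14.png

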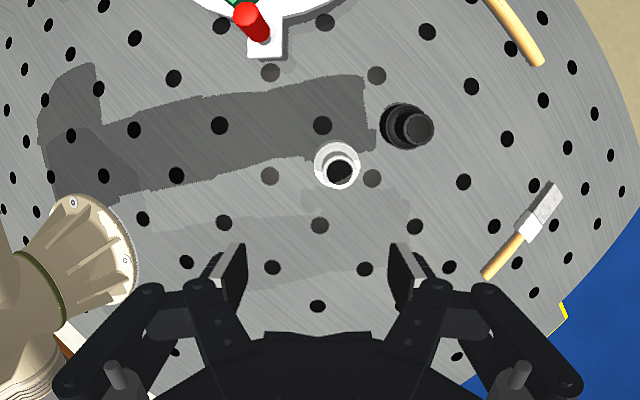

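The last steel reducer E is at (171,339), with the black one clear of it at (129,417).

```bash
python3 -m creep '{"hand":[70,70,70,70,70],"delta_pos":[[0.006,0.03,0.03],[0,0,0.03],[0,0,0.03],[0,0,0.04],[0,0,0.04]],"turn":[0,0,0,0,0]}'
python3 -m creep '{"hand":[70,70,70,70,70],"delta_pos":[[0,0,0.04],[0,0,0.03],[0,0,0],[0,0,0],[0,0,0]],"turn":[0,0,0,0,0]}'
python3 d.py .43 -.1962 .062
```

```text
clock: 45.95
tcp_pos: [0.4307, -0.1954, 0.1222]
orientation: [0.001, 0.919, 0.395, 0.001]
wrist_force: [1.0, -1.0, -0.6]
finger_gap: 0.07
clock: 46.37
tcp_pos: [0.4305, -0.1963, 0.0683]
orientation: [0.001, 0.919, 0.395, 0.001]
wrist_force: [0.2, -0.8, 0.5]
finger_gap: 0.0698
clk 46.37 tcp [ 0.4305 -0.1963  0.0683] yaw -43.5 tilt [ 0.001 -0.001] F [ 0.2 -0.8  0.5] gap 0.0698
turn units -0.0 shift units [-0.0003 -0.0005  0.0079]
```

```bash
python3 -m creep '{"hand":[70,70,33,33,33],"delta_pos":[[0,0,0.0075],[0,0,0],[0,0,0],[0,0,0],[0,0,0]],"turn":[0,0,0,0,0]}' 60
python3 -m creep '{"hand":[33,33,33,33,33],"delta_pos":[[0,0,0],[0,0,0],[0,0,-0.01],[0,0,-0.03],[0,0,-0.045]],"turn":[0,0,0,0,0]}' 60
python3 d.py .5129 .1232 .129
python3 -m creep '{"hand":[33,33,33,33,33],"delta_pos":[[0,0,-0.045],[0,0,-0.045],[0,0,-0.045],[0.04,-0.022,-0.015],[0.04,-0.022,0]],"turn":[0,0,0,0,0]}'
python3 -m creep '{"hand":[33,33,33,33,33],"delta_pos":[[0.04,-0.022,0],[0.04,-0.022,0],[0.04,-0.022,0],[0.04,-0.022,0],[0.04,-0.022,0]],"turn":[0,0,0,0,0]}'
python3 -m creep '{"hand":[33,33,33,33,33],"delta_pos":[[0.04,-0.023,0],[0.04,-0.023,0],[0,0,0],[0,0,0],[0,0,0]],"turn":[0,0,0,0,0]}'
python3 -m creep '{"hand":[33,33,33,33,33],"delta_pos":[[0,0,0],[0,0,0],[0,0,0],[0,0,0],[0,0,0]],"turn":[0,0,0,0,0]}'
python3 d.py .5129 .1232 .129
```

```text
clock: 46.78
tcp_pos: [0.4294, -0.1968, 0.062]
orientation: [0.0, 0.919, 0.394, 0.0]
wrist_force: [-3.7, 2.8, 16.1]
finger_gap: 0.0351
clock: 47.2
tcp_pos: [0.4255, -0.1943, 0.1264]
orientation: [-0.004, 0.919, 0.394, -0.003]
wrist_force: [0.8, -0.6, -6.3]
finger_gap: 0.0348
clk 47.2 tcp [ 0.4255 -0.1943  0.1264] yaw -43.63 tilt [-0.008  0.006] F [ 0.8 -0.6 -6.3] gap 0.0348
turn units -0.0 shift units [ 0.3626 -0.1948 -0.0033]
clock: 47.62
tcp_pos: [0.4494, -0.1274, 0.253]
orientation: [0.002, 0.92, 0.392, 0.002]
wrist_force: [3.2, 2.3, -6.0]
finger_gap: 0.0348
clock: 48.03
tcp_pos: [0.4934, 0.0524, 0.2486]
orientation: [-0.0, 0.919, 0.394, -0.001]
wrist_force: [1.4, -1.2, -6.1]
finger_gap: 0.0351
clock: 48.45
tcp_pos: [0.5107, 0.1224, 0.2482]
orientation: [-0.0, 0.919, 0.394, -0.001]
wrist_force: [-0.3, -0.2, -5.4]
finger_gap: 0.035
clock: 48.87
tcp_pos: [0.5118, 0.1217, 0.2492]
orientation: [-0.0, 0.919, 0.393, 0.0]
wrist_force: [0.5, -0.0, -6.7]
finger_gap: 0.0351
clk 48.87 tcp [0.5118 0.1217 0.2492] yaw -43.68 tilt [0. 0.] F [ 0.5 -0.  -6.7] gap 0.0351
turn units -0.0 shift units [ 0.0023 -0.0003  0.1503]
```

```bash
python3 -m creep '{"hand":[33,33,33,33,33],"delta_pos":[[0.001,0,0.03],[0,0,0.03],[0,0,0.03],[0,0,0.025],[0,0,0.02]],"turn":[0,0,0,0,0]}'
python3 -m creep '{"hand":[33,33,33,33,33],"delta_pos":[[0,0,0.01],[0,0,0.001],[0,0,0],[0,0,0],[0,0,0]],"turn":[0,0,0,0,0]}'
python3 d.py .5127 .1228 .129
```

```text
clock: 49.28
tcp_pos: [0.5115, 0.1226, 0.1394]
orientation: [-0.0, 0.919, 0.394, -0.001]
wrist_force: [1.0, 0.9, -7.1]
finger_gap: 0.0347
clock: 49.7
tcp_pos: [0.5135, 0.123, 0.1338]
orientation: [0.0, 0.919, 0.394, 0.001]
wrist_force: [0.6, 1.0, -6.4]
finger_gap: 0.0344
clk 49.7 tcp [0.5135 0.123  0.1338] yaw -43.61 tilt [0.003 0.   ] F [ 0.6  1.  -6.4] gap 0.0344
turn units -0.0 shift units [-0.0009 -0.0006  0.006 ]
```

```bash
python3 -m creep '{"hand":[33,33,33,33,60],"delta_pos":[[-0.0005,0,0.003],[0,0,0.003],[0,0,0],[0,0,0],[0,0,0]],"turn":[0,0,0,0,0]}'
python3 d.py .5127 .1228 .129
python3 -m creep '{"hand":[60,60,60,60,60],"delta_pos":[[0,0,0],[0,0,0],[0,0,-0.02],[0,0,-0.04],[0,0,-0.04]],"turn":[0,0,0,0,0]}'
python3 -m creep '{"hand":[60,60,60,60,60],"delta_pos":[[0,0,-0.04],[0,0,-0.04],[-0.03,-0.03,0],[-0.03,-0.03,0],[-0.03,-0.03,0]],"turn":[0,0,0,0,0]}'
python3 -m creep '{"hand":[60,60,60,60,60],"delta_pos":[[0,-0.04,0],[0,-0.04,0],[0,0,0],[0,0,0],[0,0,0]],"turn":[0,0,0,0,0]}'
python3 - <<'E'
from h import *
for c in('wrist','scene','top'): save(c,c+'15.png')
a=cv2.imread('pics/scene15.png')[130:310,190:460]; b=cv2.imread('pics/top15.png')[130:260,150:480]
o=np.zeros((595,800,3),'uint8'); o[:320,:480]=cv2.resize(a,(480,320)); o[320:595,:640]=cv2.resize(b,(640,275)); o[:200,480:]=cv2.resize(cv2.imread('pics/wrist15.png'),(320,200)); cv2.imwrite('pics/all15.png',o)
E
python3 d.py .5 .1 .3
```

```text
clock: 50.12
tcp_pos: [0.5126, 0.1226, 0.1282]
orientation: [0.0, 0.919, 0.394, 0.001]
wrist_force: [-0.4, -0.2, -0.7]
finger_gap: 0.0459
clk 50.12 tcp [0.5126 0.1226 0.1282] yaw -43.6 tilt [ 0.002 -0.   ] F [-0.4 -0.2 -0.7] gap 0.0459
turn units -0.0 shift units [ 0.0002 -0.0001 -0.0009]
clock: 50.53
tcp_pos: [0.5107, 0.1224, 0.2073]
orientation: [-0.0, 0.919, 0.394, -0.002]
wrist_force: [0.9, -0.4, 0.6]
finger_gap: 0.0601
clock: 50.95
tcp_pos: [0.4099, 0.12, 0.272]
orientation: [0.0, 0.919, 0.394, 0.001]
wrist_force: [0.6, -0.3, -0.5]
finger_gap: 0.0597
clock: 51.37
tcp_pos: [0.3643, 0.1643, 0.2718]
orientation: [0.0, 0.919, 0.394, 0.001]
wrist_force: [0.0, 0.4, -0.6]
finger_gap: 0.0604
clk 51.52 tcp [0.3647 0.1639 0.2714] yaw -43.67 tilt [-0. -0.] F [ 0.1 -1.1  0.8] gap 0.06
turn units -0.0 shift units [ 0.059   0.1775 -0.0358]
```

View pics/all15.png

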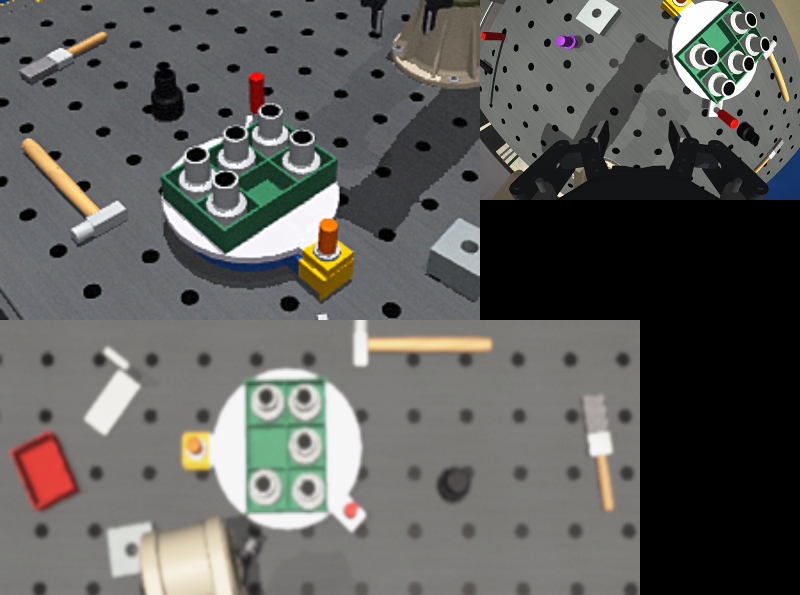

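View pics/wrist15.png

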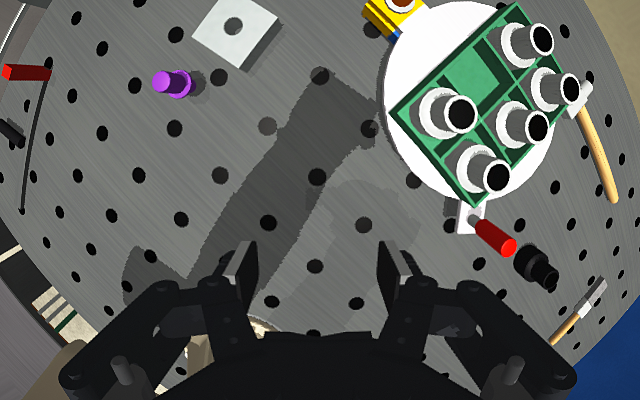

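All five steel reducers stand in separate cells, the pin is in the lug and the distractors are where they were. A height check before handing in.

```bash
python3 - <<'E'
from red import *
im=env.read_camera('wrist')
H,W=im['depth'].shape; c,r=np.meshgrid(np.arange(W),np.arange(H))
x=(c-im['cx'])/im['fx'];y=(r-im['cy'])/im['fy'];t=np.hypot(x,y);s=np.tan(t)/np.maximum(t,1e-9)
d=im['depth'];P=(rot(im['orientation']).apply(np.stack([x*s*d,y*s*d,d],-1).reshape(-1,3))+np.array(im['origin'])).reshape(H,W,3)
m=(d>0)&(P[...,2]>.143)&(P[...,2]<.158)&(P[...,0]>.45)&(P[...,1]<.2)&(P[...,1]>-.1)
L,n=ndimage.label(m,np.ones((3,3)))
for i in range(1,n+1):
    k=L==i
    if k.sum()>60:
        p=P[k];(e,q),R_=cv2.minEnclosingCircle(p[:,:2].astype('float32').reshape(-1,1,2));print(k.sum(),round(e,4),round(q,4),round(R_,4),np.percentile(p[:,2],[10,50,90]).round(4))
i2=env.read_camera('scene'); hsv=cv2.cvtColor(i2['pixels'],cv2.COLOR_RGB2HSV)
mm=((hsv[...,0]>5)&(hsv[...,0]<17)&(hsv[...,1]>150)); mm[:,430:]=0;mm[:,:340]=0;mm[:235]=0
p=np.array([w(i2,a,b) for a,b in np.argwhere(mm)]);print('pin grip z',np.percentile(p,[2,50,98],axis=0))
E
python3 d.py .5 .1 .3
```

```text
718 0.6548 0.1212 0.0194 [0.1469 0.1506 0.1518]
624 0.6549 0.0545 0.0198 [0.1465 0.1506 0.1516]
1119 0.515 0.1245 0.0198 [0.1491 0.1506 0.1517]
779 0.5824 0.0531 0.0197 [0.1475 0.1506 0.1517]
905 0.5089 0.0468 0.0199 [0.148  0.1507 0.1518]
180 0.4734 -0.0248 0.0121 [0.1447 0.1509 0.157 ]
pin grip z [[0.57271036 0.24360461 0.07279353]
 [0.58828138 0.25747114 0.10393811]
 [0.59530053 0.26491965 0.11968828]]
clk 51.62 tcp [0.3646 0.1639 0.2713] yaw -43.68 tilt [-0. -0.] F [0.7 1.1 0.1] gap 0.06
turn units -0.0 shift units [ 0.0592  0.1775 -0.0359]
```

```bash
python3 -c "
from workcell import env
print(env.hand_in()); print(env.get_state()['clock'])"
```

```text
the job is handed in; nothing more can be done
None
the job is handed in; nothing more can be done
```

The job is done and handed in at about 52 s, well under the 192 s limit; the hand-in gave no verdict.

I swung the plate round by its red post until the holes lined up and pushed the orange pin home. After that I stood the five steel reducers present wide end down, one per cell, leaving one cell empty. The purple pin and the black look-alike were not touched.

**Turntable and pin:** a straight-down look before pinning showed the plate hole about 1.6 mm short of the base hole. The pin still went through both holes freely. It stopped with its collar on the plate's lug at the expected height, and the scene camera put the top of the grip at about 0.119 m, against 0.117 m ideal.

**Reducers:** all five neck tops read 0.151 m, which is right for standing flat on the tray floor. Four were within about 4 mm of their cell centres. The first one placed now reads about 6 mm off its cell centre, although I set it down on the centre. The cell leaves 5 mm of play each way, so it may be against a wall, but it is upright and flat. I don't know why it reads off centre.

**Distractors:** in the last pictures the hammer, tin, brush and angle block look as they did at the start. I judged this by eye and did not measure it.

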